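# Uncover an engine's test pad and hold the spring probe on it

### The arm

A 6-joint arm with a two-finger parallel gripper is mounted at the origin on the work surface. World frame = base frame: x ahead of the robot, y to its left, z up, the work surface at z = 0. Lengths are in m, angles in degrees, forces in N, time in s.
With the tool pointing down it reaches from about 0.375 to 0.9 m from the base axis. Payload 3.1 kg.
Tool frame: the origin (TCP) lies on the centre line of the jaws, within the pads' length; the fingertips stand finger_overhang ahead of it and the grasp point (between the pads) lies 5 mm behind it (finger_overhang is the distance from the TCP to the fingertips, in m); z points along the fingers, y is the line along which they close (so a half turn about z gives the same grasp; the last joint's range is limited). The gripper opens to 87 mm and grips with 3 to 60 N. Pads are 19 mm wide; open, the fingers measure 117 mm over their backs; the gripper's body (75 mm by 190 mm) begins 51 mm behind the grasp point.
Start: joints at [-79.097, 30.224, 82.088, -0, 67.689, -10.227], TCP at [0.225, -0.583, 0.237] pointing down, gripper open.
Joint ranges: [-176.69, 176.69], [-43.24, 126.21], [12.49, 139.97], [-82, 262], [0, 151.66], [-163.58, 163.58]. Speed limits (degrees/s): [159.86, 159.86, 180, 180, 180, 180].

### API

Orientations are given as a 3x3 rotation matrix whose columns are the frame's x, y, z axes.
In Python, from rig import read_state, capture, calibration, hand_in, finger_overhang gives the robot as it stands.
- The arm moves only by the tool send_rows, never from a script. Its argument "plan" is a list of rows, each a list of 5 numbers: the closure in counts, from 0 (fully open) to 255 (shut), then the shift along the tool's x, y, z in m, then the turn about the tool's z in rad. A call has 1 to 20 rows; each row shifts and turns the commanded pose from where the row before left it, along the tool's axes as they then stand; what a row does not reach is not made up. A row lasts 1/12 s, in which the tool goes at most 41.7 mm and 7.16 degrees, less where a joint would pass 70% of its speed; a pose out of reach is approached as far as the arm can. A call is refused whole if a number of a shift passes 0.0417 or a number of a turn 0.125, either way. A call with a gripper value outside its range is refused whole. The fingers move at their own pace and stop on an object; the grip force is fixed at half the most. Time passes only in rows, so rows that do not move let the fingers close. It gives the time, the measured TCP pose, the force, the opening and the grip force at its end, in the units of the state.
- read_state(): the state, without advancing time (a new reading comes with each control period).
- capture(name): name is "side" or "top"; returns (picture, depth): 480x640x3 uint8, blue, green, red; 480x640 float32, m along the optical axis (not along the pixel's ray), 0 where there is no reading.
- calibration(name): a dict with "fx", "fy", "cx", "cy" (pixels), "dist_coeffs" ([k1, k2, p1, p2, k3] as OpenCV has them; the pictures are not rectified), "xyz" and "rotation" of the camera in the world. Camera axes: x right, y down, z forward; pixel columns grow to the right and rows downward; lengths in m; the calibration is good to about 2 mm. A picture is of the moment at which its call begins. calibration takes no time and is no camera call.
- hand_in(): hands the job in; it is judged then, once.
The state is a dict: "time_s": time; "joint_positions": joint angles; "qvel": joint speeds; "tau": joint torques, N m; "position": TCP position; "tcp_rot": TCP orientation; "force": force on the tool from outside, world axes, zero at the start; "moment": the same for the moment, N m; "opening": opening from 0.0 (shut) to 1.0 (fully open); "grasp_force": force on a finger pad.
Only numpy, scipy, OpenCV 4.12 (cv2) and the standard library are available. Lean on these libraries where they do the work, as an engineer would, in place of code of your own. Each camera call takes 0.05 s, during which the arm holds its last target. There are 200 camera calls.

### The job

Lift the U-shaped steel guard off the small engine and hang it astride the horizontal parking bar, then let go of it. Then take the spring-tipped probe out of its stand and press its tip lightly on the centre of the engine's round sloping test pad, square to the pad's face, with the plunger pushed in about half its stroke. Finish while still holding the probe steadily there; leave the can, screwdriver and loop handle alone.

Things in the scene. Friction and masses are not known exactly. Their poses are not given: they have to be found in the camera images.
- guard_tab (a point): Centre of the black upright grip tab on top of the loose steel guard (about 220 g): 12 mm thick (guard x), 36 mm long (guard y), 34 mm high. Its foot, the top face of the guard's plate, lies 17 mm below this point. z is up. Grip it across its thickness.
- guard_saddle (a point): Centre of the underside of the guard's level top plate (54 mm in x, 45 mm in y, 4 mm thick), 21 mm below guard_tab, same axes. To hang the guard, the bar must pass between its legs along the guard's y and carry the plate here; put it on centrally, or it tips.
- guard: The guard, an inverted U: two 4 mm thick legs hang from its plate's -x and +x edges, 46 mm apart inside, reaching 75 mm below the plate's underside. Origin midway between the feet, 96 mm below guard_tab, same axes. It starts standing on the engine's flat top, 70 mm above the bench, astride the pad's neck and hiding the pad from above; lift it straight up at least 80 mm.
- bar_mid (a point): Middle (centre line) of the horizontal round steel parking bar, 18 mm in diameter, 160 mm above the bench and 180 mm long between two posts. The bar runs along this frame's y; z is up. It stands fixed either to the left or to the right of the robot.
- bar: The parking bar with its posts and feet, fixed; origin on the bench under bar_mid, same axes.
- probe_grip (a point): Centre of the probe's black handle: 24 by 24 mm square (sides along x and y), 65 mm long along z; z points up the probe's axis, away from the tip. It starts upright in its stand, the flange under the handle resting on the stand's top, nose and plunger hanging free in the hole; lift it 75 mm or more to clear the hole. About 155 g.
- probe_tip (a point): Outermost point of the plunger's ball end, on the probe's axis, 100.5 mm below probe_grip along the probe's -z when the plunger is out; same axes as the probe.
- plunger (a joint): How far the spring plunger is pushed in (m): 0 out, 0.016 fully in. The spring pushes back with 1.2 N at 0, rising 0.3 N per mm to 6 N.
- probe: The probe, 133 mm long: handle, below it a flange 36 mm in diameter and 5 mm thick that overlaps the handle's foot, a 14 mm nose 30 mm long, then the 8 mm spring plunger with a 10 mm ball end. Origin at the flange's underside, 37.5 mm below probe_grip, same axes.
- pad: The engine's fixed round steel test pad, 24 mm in diameter, 3 mm proud of the sloping face of a 36 mm wide neck, a small dark mark at its centre. Origin at the centre of its face, 105 mm above the bench; z points out of the face, 25 degrees from vertical, leaning to the pad's -y. On its uphill side, from 50 mm away, the orange shroud rises to 135 mm above the bench.
- stand: The probe's fixed grey stand, an 80 mm cube with a 22 mm hole in the middle of its top; origin at the centre of its underside. It stands on the side of the robot away from the bar.
- spray_can_mid (a point): Bystander: middle of a white spray can, 62 mm in diameter, 170 mm high, standing.
- driver: Bystander: a screwdriver lying on the bench.
- loop_handle: Bystander: a black loop handle, an oval of 18 mm bar about 130 by 170 mm, lying flat; origin at its centre on the bench.

How it is judged:
By the outcome, as a careful person would: the job done as asked, in the order asked, and still so for the second after the job is handed in, while the arm keeps its last pose, push and grip.
It also fails if it takes over 61 s, if anything falls off the work surface, if the arm or the gripper's body presses on something with over 40 N, if the wrist force passes 120 N, or if a joint passes its speed limit or range.

## Working session

There is one attempt and no reset: what is moved stays moved. The work goes in short steps, Python scripts to look and compute and a tool call to move; the robot and the scene stay as the last step left them, time stands still between calls to the robot, and variables do not carry over. Pictures are saved under pics/ and viewed, at most 10 in all, crops included, and the job is handed in when it is done.

Besides the shell and the picture viewer there is one more tool, called after ">>>" as name([rows], argument=value, ...), one row to a line, values as JSON. send_rows: Moves the arm, as the interface text tells. Its arguments: {"type":"object","properties":{"plan":{"type":"array","items":{"type":"array","items":{"type":"number"}}}},"required":["plan"]}

```bash
ls; mkdir -p pics
cat > h.py <<'E'
import numpy as np, cv2
from rig import *
def shot(n,tag):
    p,d=capture(n); cv2.imwrite(f'pics/{tag}.png',p); np.save(f'pics/{tag}.npy',d); return p,d
def rays(n,uv):
    c=calibration(n); K=np.array([[c['fx'],0,c['cx']],[0,c['fy'],c['cy']],[0,0,1]])
    q=cv2.undistortPoints(np.float64(uv).reshape(-1,1,2),K,np.array(c['dist_coeffs'])).reshape(-1,2)
    return np.array(c['xyz']),np.array(c['rotation']),np.c_[q,np.ones(len(q))]
def plane(n,uv,z):
    o,R,r=rays(n,uv); w=r@R.T; return o+w*((z-o[2])/w[:,2])[:,None]
def bydepth(n,uv,d):
    o,R,r=rays(n,uv); d=np.array([d[int(v),int(u)] for u,v in uv]); return o+(r*d[:,None])@R.T
def cloud(n,d):
    v,u=np.mgrid[0:480,0:640]; o,R,r=rays(n,np.c_[u.ravel(),v.ravel()])
    P=o+(r*d.reshape(-1,1))@R.T; P[d.ravel()==0]=np.nan; return P.reshape(480,640,3)
def project(n,P):
    c=calibration(n); K=np.array([[c['fx'],0,c['cx']],[0,c['fy'],c['cy']],[0,0,1]])
    R=np.array(c['rotation']).T; return cv2.projectPoints(np.float64(P).reshape(-1,1,3),cv2.Rodrigues(R)[0],-R@np.array(c['xyz']),K,np.array(c['dist_coeffs']))[0].reshape(-1,2)
E
python3 - <<'E'
from h import *
np.set_printoptions(precision=3,suppress=True)
s=read_state(); print(s, finger_overhang)
for n in('side','top'): print(calibration(n)); shot(n,n+'0')
E
```

```text
pics
{'time_s': 0.0, 'joint_positions': array([-79.097,  30.28 ,  82.156,  -0.001,  67.686, -10.228]), 'qvel': array([-0.02 ,  0.045, -0.048,  0.004,  0.1  , -0.045]), 'tau': array([ -0.001, -44.005, -17.659,   0.063,   0.058,  -0.   ]), 'position': array([ 0.225, -0.582,  0.236]), 'tcp_rot': array([[ 0.933,  0.361, -0.   ],
       [ 0.361, -0.933,  0.002],
       [ 0.   , -0.002, -1.   ]]), 'force': array([-0.177,  0.375, -0.056]), 'moment': array([0.006, 0.014, 0.016]), 'grasp_force': 0.0, 'opening': 0.9981805665324935} 0.014
{'fx': 607.5879915092752, 'fy': 607.5879915092752, 'cx': 315.8889256068309, 'cy': 239.86358029532272, 'dist_coeffs': array([-0.101,  0.   ,  0.   ,  0.   ,  0.   ]), 'xyz': array([0.08 , 0.736, 0.959]), 'rotation': array([[-0.826, -0.381,  0.417],
       [-0.564,  0.578, -0.59 ],
       [-0.016, -0.722, -0.692]])}
{'fx': 618.8283391724441, 'fy': 618.8283391724441, 'cx': 320.25141990195357, 'cy': 234.86493071165046, 'dist_coeffs': array([0.063, 0.   , 0.   , 0.   , 0.   ]), 'xyz': array([ 0.282, -0.009,  1.667]), 'rotation': array([[ 0.013, -0.98 ,  0.198],
       [-1.   , -0.011,  0.011],
       [-0.008, -0.198, -0.98 ]])}
```

View pics/side0.png

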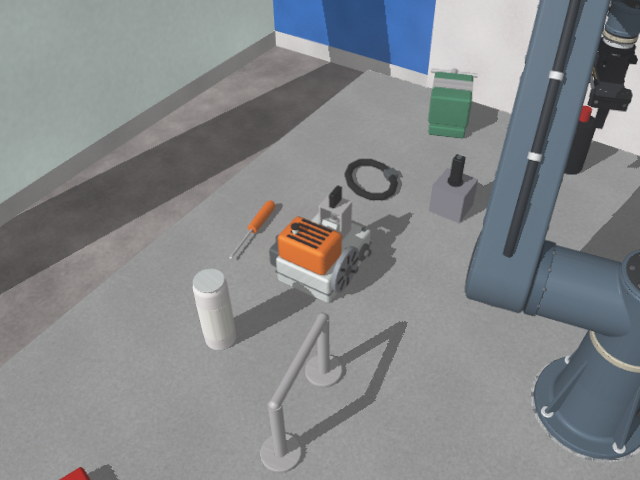

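View pics/top0.png

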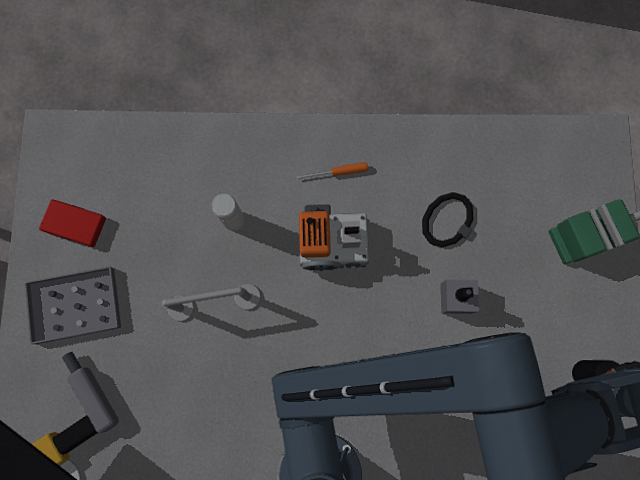

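Run:
```python
from h import *
np.set_printoptions(precision=4,suppress=True)
for n in('side','top'):
    p=cv2.imread(f'pics/{n}0.png'); d=np.load(f'pics/{n}0.npy'); P=cloud(n,d); dark=p.max(2)<60
    box={'side':{'tab':(322,180,348,212),'plate':(315,190,360,240),'probe':(445,150,470,190),'stand':(425,160,480,225),'bar':(265,310,332,412),'can':(190,265,240,350)},
         'top':{'tab':(338,220,364,244),'plate':(330,210,372,255),'probe':(450,282,478,305),'stand':(436,275,484,318),'bar':(160,284,262,310),'can':(210,190,245,235)}}[n]
    for k,(a,b,c,e) in box.items():
        m=np.zeros(dark.shape,bool); m[b:e,a:c]=1
        z=P[...,2]
        if k=='tab': m&=dark&(z>.168)
        if k=='plate': m&=~dark&(z>.138)&(z<.155)
        if k=='probe': m&=dark&(z>.1)
        if k=='stand': m&=~dark&(z>.07)&(z<.09)
        if k=='bar': m&=(z>.150)&(z<.18)
        if k=='can': m&=(z>.16)
        Q=P[m]
        if len(Q)<5: print(n,k,len(Q)); continue
        r=cv2.minAreaRect((Q[:,:2]*1000).astype(np.float32))
        print(n,k,len(Q),'mean',Q.mean(0),'z5/95',np.percentile(Q[:,2],[2,50,98]),'rect',np.round(r[0],1),np.round(r[1],1),round(r[2],1))
        if k in('bar',):
            C=Q[:,:2]-Q[:,:2].mean(0); print('  dir',np.degrees(np.arctan2(*np.linalg.svd(C,full_matrices=0)[2][0][::-1])))
        if k=='tab' or k=='probe':
            v,u=np.nonzero(m); print('  px',u.min(),u.max(),v.min(),v.max(), cv2.minAreaRect(np.c_[u,v].astype(np.float32)))
```

```text
side tab 89 mean [ 0.5943 -0.0653  0.1773] z5/95 [0.1684 0.1784 0.1843] rect [595.2 -67. ] [10.  36.4] 3.8
  px 330 340 186 200 ((335.2439270019531, 193.19515991210938), (6.871645927429199, 15.617377281188965), 38.65980529785156)
side plate 344 mean [ 0.5921 -0.0623  0.1467] z5/95 [0.1384 0.1473 0.1515] rect [589.8 -29.3] [ 60.3 124. ] 11.5
side probe 203 mean [ 0.4463 -0.3454  0.1266] z5/95 [0.1012 0.1268 0.1501] rect [ 446.6 -348.2] [26.9 21.1] 29.3
  px 451 464 157 178 ((457.3108215332031, 167.1351318359375), (10.850333213806152, 22.193862915039062), 9.462322235107422)
side stand 657 mean [ 0.4453 -0.3459  0.0772] z5/95 [0.0708 0.0774 0.0815] rect [ 448.5 -354. ] [81.3 88.6] 0.2
side bar 1281 mean [0.4255 0.302  0.1647] z5/95 [0.155  0.1655 0.1696] rect [429.9 291.6] [ 23.3 202.7] 10.7
  dir -79.39600390629352
side can 696 mean [0.6547 0.2527 0.1677] z5/95 [0.1605 0.1682 0.1715] rect [656.5 251.3] [57.1 58.8] 52.9
top tab 72 mean [ 0.5975 -0.0686  0.1816] z5/95 [0.1708 0.1828 0.1893] rect [597.3 -69.1] [32.5 12. ] 88.3
  px 345 358 227 232 ((351.5, 229.5), (5.0, 13.0), 90.0)
top plate 264 mean [ 0.5968 -0.0685  0.149 ] z5/95 [0.1419 0.1491 0.1544] rect [599.1 -69.3] [54.6 44.7] 5.0
top probe 141 mean [ 0.4483 -0.3501  0.1395] z5/95 [0.1017 0.147  0.1567] rect [ 449.4 -353.4] [25.6 23.2] 89.5
  px 458 472 288 299 ((465.0, 293.5), (11.0, 14.0), 90.0)
top stand 707 mean [ 0.4497 -0.3484  0.0795] z5/95 [0.0721 0.0797 0.0865] rect [ 450.2 -354.8] [82.5 81. ] 89.1
top bar 631 mean [0.4303 0.2892 0.1668] z5/95 [0.1571 0.1671 0.1744] rect [430.7 292.2] [ 21.1 204.4] 10.6
  dir -79.13073456870328
top can 424 mean [0.6583 0.2485 0.1698] z5/95 [0.161  0.1703 0.177 ] rect [657.9 248.3] [58.9 56.9] 2.3
```

Run:
```python
import cv2,numpy as np
a=cv2.imread('pics/side0.png')[150:310,240:400]; b=cv2.imread('pics/top0.png')[195:275,290:380]
a=cv2.resize(a,(450,450),interpolation=cv2.INTER_NEAREST); b=cv2.resize(b,(340,302),interpolation=cv2.INTER_NEAREST)
o=np.zeros((450,795,3),np.uint8); o[:,:450]=a; o[:302,455:]=b; cv2.imwrite('pics/crop1.png',o)
```

```text
(no output)
```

View pics/crop1.png

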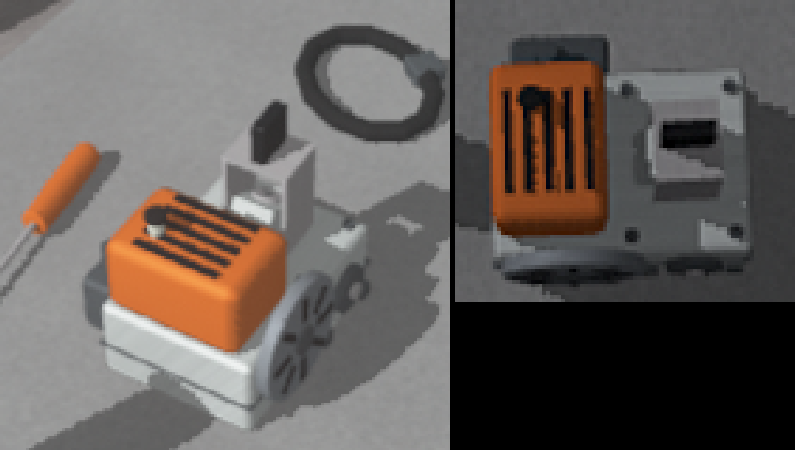

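```bash
python3 - <<'E'
from h import *
np.set_printoptions(precision=4,suppress=True)
def rect(Q): r=cv2.minAreaRect((Q[:,:2]*1000).astype(np.float32)); return np.round(r[0],1),np.round(r[1],1),round(r[2],1)
for n in('side','top'):
    p=cv2.imread(f'pics/{n}0.png'); P=cloud(n,np.load(f'pics/{n}0.npy')); x,y,z=P[...,0],P[...,1],P[...,2]
    hsv=cv2.cvtColor(p,cv2.COLOR_BGR2HSV)
    near=(abs(x-.6)<.12)&(abs(y)<.15)
    m=(hsv[...,0]<20)&(hsv[...,1]>150)&near&(z>.128); print(n,'orange top',m.sum(),rect(P[m]))
    m=near&(z>.055)&(z<.078)&(hsv[...,1]<60); print(' deck',m.sum(),rect(P[m]))
    m=(abs(x-.45)<.05)&(abs(y+.353)<.05)&(z>.143); print(' handle top',m.sum(),P[m].mean(0),rect(P[m]))
    m=(abs(x-.45)<.08)&(abs(y+.353)<.08)&(z>.074)&(z<.085)
    C=P[m]; best=min(np.arange(-45,45,.5),key=lambda a:np.ptp(C[:,:2]@[np.cos(np.radians(a)),np.sin(np.radians(a))])+np.ptp(C[:,:2]@[-np.sin(np.radians(a)),np.cos(np.radians(a))])); print(' stand ang',best)
    m=(abs(x-.597)<.05)&(abs(y+.068)<.05)&(z>.176); C=P[m][:,:2]; print(' tab top',m.sum(),C.mean(0),np.degrees(np.arctan2(*np.linalg.svd(C-C.mean(0),full_matrices=0)[2][0][::-1])))
E
python3 - <<'E'
import cv2,numpy as np
a=cv2.imread('pics/side0.png')[140:230,415:495]; b=cv2.imread('pics/top0.png')[270:325,430:490]
a=cv2.resize(a,(400,450),interpolation=cv2.INTER_CUBIC); b=cv2.resize(b,(390,357),interpolation=cv2.INTER_CUBIC)
o=np.zeros((450,795,3),np.uint8); o[:,:400]=a; o[:357,405:]=b; cv2.imwrite('pics/crop2.png',np.clip(o.astype(float)*1.8,0,255).astype(np.uint8))
E
```

```text
side orange top 861 (array([596.4,  28.8]), array([108.6,  74.6]), 3.1)
 deck 1379 (array([603.3, -23. ]), array([173.6, 182. ]), 3.7)
 handle top 84 [ 0.4497 -0.3503  0.148 ] (array([ 450.5, -352.4]), array([26.7, 28.5]), 18.3)
 stand ang 1.0
 tab top 86 [ 0.5967 -0.0664] 94.61302666206555
top orange top 964 (array([599.3,  23.8]), array([110.6,  74.8]), 3.3)
 deck 1563 (array([603.7, -28.4]), array([178.5, 174.9]), 89.6)
 handle top 95 [ 0.4496 -0.3526  0.1499] (array([ 449.6, -352.8]), array([24.2, 22.5]), 89.4)
 stand ang 0.0
 tab top 73 [ 0.5989 -0.0696] -83.97101061721327
```

View pics/crop2.png

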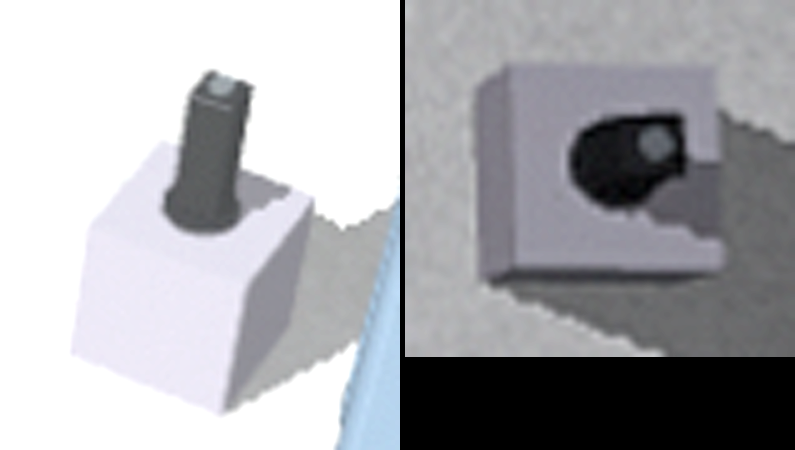

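>>> send_rows([
  [0,0,0,-0.004,-0.06],
  [0,0,0,-0.004,-0.11],
  [0,0,0,-0.004,-0.11],
  [0,0,0,-0.004,-0.11],
  [0,0,0,-0.004,-0.11],
  [0,0,0,-0.004,-0.11],
  [0,0,0,-0.004,-0.11],
  [0,0,0,-0.004,-0.11],
  [0,0,0,-0.004,-0.11],
  [0,0,0,-0.004,-0.11],
  [0,0,0,-0.004,-0.11],
  [0,0,0,-0.004,-0.11],
  [0,0.01,0.008,0,-0.001],
  [0,0.02,0.017,0,0],
  [0,0.026,0.022,0,0],
  [0,0.026,0.022,0,0],
  [0,0.026,0.022,0,0],
  [0,0.026,0.022,0,0],
  [0,0.026,0.022,0,0],
  [0,0.026,0.022,0,0],
])

```text
time_s: 1.77
position: [0.3698, -0.3837, 0.284]
tcp_rot: [[-0.066, 0.998, -0.0], [0.998, 0.066, 0.002], [0.002, -0.0, -1.0]]
force: [0.7, -0.5, -0.1]
opening: 1.001
grasp_force: 0.0
```

```bash
cat >> h.py <<'E'
def go(x,y,z,yaw):
    s=read_state(); R=np.array(s['tcp_rot']); d=R.T@(np.array([x,y,z])-s['position'])
    cy=np.degrees(np.arctan2(R[1,0],R[0,0])); t=-np.radians((yaw-cy+180)%360-180)
    print('t',round(s['time_s'],2),'pos',np.round(s['position'],4),'yaw',round(cy,2),'zc',np.round(R[:,2],3),'open',round(s['opening'],3),'gf',round(s['grasp_force'],1),'F',np.round(s['force'],2))
    print('tool shift',np.round(d,4),'turn',round(t,4))
E
python3 -c "
from h import *
go(.597,-.068,.25,94)"
```

```text
t 1.77 pos [ 0.3698 -0.3837  0.284 ] yaw 93.77 zc [-0.     0.002 -1.   ] open 1.001 gf 0.0 F [ 0.65 -0.5  -0.08]
tool shift [0.3001 0.2475 0.0345] turn -0.0041
```

>>> send_rows([
  [0,0.025,0.0206,0,0],
  [0,0.025,0.0206,0,0],
  [0,0.025,0.0206,0,0],
  [0,0.025,0.0206,0,0],
  [0,0.025,0.0206,0,0],
  [0,0.025,0.0206,0,0],
  [0,0.025,0.0206,0,0],
  [0,0.025,0.0206,0,0],
  [0,0.025,0.0206,0.0,0],
  [0,0.025,0.0206,0.005,0],
  [0,0.025,0.0206,0.01,0],
  [0,0.017,0.014,0.01,-0.004],
  [0,0.008,0.007,0.009,0],
  [0,0,0,0,0],
  [0,0,0,0,0],
])

```text
time_s: 3.02
position: [0.5943, -0.0698, 0.2495]
tcp_rot: [[-0.073, 0.997, -0.003], [0.997, 0.073, 0.0], [0.0, -0.003, -1.0]]
force: [-0.2, 0.1, -0.0]
opening: 0.998
grasp_force: 0.0
```

```bash
python3 -c "
from h import *
go(.597,-.068,.167,94)
shot('side','side1')
import cv2
p=cv2.imread('pics/side1.png')[90:290,230:450]; cv2.imwrite('pics/s1c.png',cv2.resize(p,(660,600)))"
```

```text
t 3.02 pos [ 0.5943 -0.0698  0.2495] yaw 94.18 zc [-0.003  0.    -1.   ] open 0.998 gf 0.0 F [-0.23  0.05 -0.04]
tool shift [0.0016 0.0031 0.0825] turn 0.0032
```

View pics/s1c.png

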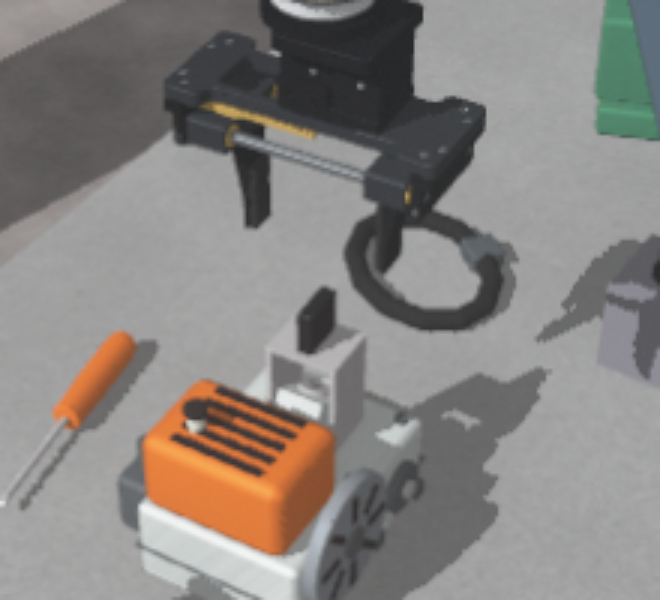

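>>> send_rows([
  [0,0.0008,0.0015,0.01,0.003],
  [0,0.0008,0.0015,0.015,0],
  [0,0,0,0.015,0],
  [0,0,0,0.015,0],
  [0,0,0,0.015,0],
  [0,0,0,0.009,0],
  [0,0,0,0.0035,0],
  [0,0,0,0,0],
])

```text
time_s: 3.73
position: [0.5977, -0.0691, 0.1673]
tcp_rot: [[-0.068, 0.998, -0.002], [0.998, 0.068, 0.0], [0.0, -0.002, -1.0]]
force: [0.3, -0.2, 0.0]
opening: 0.996
grasp_force: 0.0
```

```bash
python3 -c "
from h import *
go(.597,-.068,.167,94)
shot('side','side2');shot('top','top2')"
```

```text
t 3.73 pos [ 0.5977 -0.0691  0.1673] yaw 93.92 zc [-0.002  0.    -1.   ] open 0.996 gf 0.0 F [ 0.27 -0.19  0.  ]
tool shift [ 0.0011 -0.0006  0.0003] turn -0.0014
```

>>> send_rows([
  [180,0,0,0,0],
  [180,0,0,0,0],
  [180,0,0,0,0],
  [180,0,0,0,0],
  [255,0,0,0,0],
  [255,0,0,0,0],
  [255,0,0,0,0],
  [255,0,0,0,0],
  [255,0,0,0,0],
  [255,0,0,0,0],
])

```text
time_s: 4.67
position: [0.5983, -0.0684, 0.168]
tcp_rot: [[-0.07, 0.998, -0.0], [0.998, 0.07, 0.0], [0.0, -0.0, -1.0]]
force: [-0.3, -0.2, -0.6]
opening: 0.327
grasp_force: 0.0
```

>>> send_rows([
  [255,0,0,0,0],
  [255,0,0,0,0],
  [255,0,0,0,0],
  [255,0,0,0,0],
  [255,0,0,0,0],
  [255,0,0,0,0],
])

```text
time_s: 5.17
position: [0.5982, -0.0684, 0.168]
tcp_rot: [[-0.07, 0.998, -0.0], [0.998, 0.07, 0.0], [0.0, -0.0, -1.0]]
force: [-0.4, -0.7, -0.1]
opening: 0.131
grasp_force: 30.0
```

>>> send_rows([
  [255,0,0,-0.004,0],
  [255,0,0,-0.008,0],
  [255,0,0,-0.012,0],
  [255,0,0,-0.015,0],
  [255,0,0,-0.015,0],
  [255,0,0,-0.015,0],
  [255,0,0,-0.015,0],
  [255,0,0,-0.015,0],
  [255,0,0,-0.015,0],
  [255,0,0,-0.015,0],
  [255,0,0,-0.008,0],
  [255,0,0,-0.004,0],
  [255,0,0,0,0],
])

```text
time_s: 6.25
position: [0.5985, -0.0684, 0.31]
tcp_rot: [[-0.07, 0.998, 0.002], [0.998, 0.07, -0.0], [-0.001, 0.002, -1.0]]
force: [1.0, 0.0, -3.1]
opening: 0.134
grasp_force: 30.0
```

```bash
python3 -c "
from h import *
np.set_printoptions(precision=4,suppress=True)
go(.4305,.292,.310,100.7)
for n in('side','top'):
    p,d=shot(n,n+'3'); P=cloud(n,d);x,y,z=P[...,0],P[...,1],P[...,2]
    # pad: neck region
    m=(abs(x-.597)<.04)&(y>-.12)&(y<-.03)&(z>.085)&(z<.118); print(n,m.sum(),P[m].mean(0),np.ptp(P[m],axis=0))
    m=(abs(x-.6)<.045)&(y>-.13)&(y<0)&(z>.19)&(z<.292); print('guard',m.sum(),P[m].mean(0),P[m].min(0),P[m].max(0))
a=cv2.imread('pics/side3.png')[110:310,240:440]; b=cv2.imread('pics/top3.png')[180:280,290:390]
o=np.hstack([cv2.resize(a,(400,400)),cv2.resize(b,(400,400))]); cv2.imwrite('pics/c3.png',o)"
```

```text
t 6.25 pos [ 0.5985 -0.0684  0.31  ] yaw 94.01 zc [ 0.002 -0.    -1.   ] open 0.134 gf 30.0 F [ 1.    0.01 -3.13]
tool shift [ 0.3713 -0.1424 -0.0004] turn -0.1167
side 286 [ 0.5947 -0.0604  0.1019] [0.0393 0.0498 0.0275]
guard 975 [ 0.5935 -0.0634  0.2577] [ 0.5684 -0.096   0.21  ] [ 0.6271 -0.0421  0.2919]<string>:8: RuntimeWarning: Mean of empty slice.
  ret = um.true_divide(
Traceback (most recent call last):
ValueError: zero-size array to reduction operation maximum which has no identity
```

>>> send_rows([
  [255,0.006,-0.0024,0,0],
  [255,0.013,-0.005,0,0],
  [255,0.0215,-0.0082,0,0],
  [255,0.0215,-0.0082,0,0],
  [255,0.0215,-0.0082,0,0],
  [255,0.0215,-0.0082,0,0],
  [255,0.0215,-0.0082,0,0],
  [255,0.0215,-0.0082,0,0],
  [255,0.0215,-0.0082,0,0],
  [255,0.0215,-0.0082,0,0],
  [255,0.0215,-0.0082,0,0],
  [255,0.0215,-0.0082,0,0],
  [255,0.0215,-0.0082,0,0],
  [255,0.0215,-0.0082,0,0],
  [255,0.0215,-0.0082,0,0],
  [255,0.0215,-0.0082,0,0],
  [255,0.0215,-0.0082,0,0],
  [255,0.016,-0.0065,0,0],
  [255,0.009,-0.003,0,0],
  [255,0.005,-0.002,0,0],
])

```text
time_s: 8.02
position: [0.429, 0.2936, 0.3087]
tcp_rot: [[-0.072, 0.997, -0.001], [0.997, 0.072, -0.0], [-0.0, -0.001, -1.0]]
force: [-0.1, 0.0, -2.5]
opening: 0.134
grasp_force: 30.0
```

>>> send_rows([
  [255,0,0,0,-0.03],
  [255,0,0,0,-0.05],
  [255,0,0,0,-0.037],
  [255,0,0,0,0],
  [255,0,0,0,0],
])

```text
time_s: 8.43
position: [0.4308, 0.2919, 0.3089]
tcp_rot: [[-0.184, 0.983, -0.0], [0.983, 0.184, -0.0], [-0.0, -0.0, -1.0]]
force: [-0.1, 1.5, -1.8]
opening: 0.135
grasp_force: 30.0
```

```bash
cat > pad.py <<'E'
from h import *
np.set_printoptions(precision=4,suppress=True)
go(.4305,.292,.25,100.7)
for n in('side','top'):
    p,d=shot(n,n+'3'); P=cloud(n,d);x,y,z=P[...,0],P[...,1],P[...,2]
    m=(abs(x-.597)<.035)&(y>-.11)&(y<-.03)&(z>.085)&(z<.13); print(n,'neck',m.sum(),P[m].mean(0) if m.sum() else '')
    r=np.array([np.cos(np.radians(10.7)),np.sin(np.radians(10.7))]); t=np.array([-r[1],r[0]]); c=np.array([.4303,.2919])
    for lo,hi,k in((.205,.289,'guard'),(.155,.18,'bar')):
        m=(abs(x-.43)<.06)&(abs(y-.29)<.12)&(z>lo)&(z<hi); Q=P[m]; a=(Q[:,:2]-c)@r; b=(Q[:,:2]-c)@t
        print(n,k,m.sum(),'across',np.percentile(a,[1,50,99]),'along',np.percentile(b,[1,50,99]),'z',np.percentile(Q[:,2],[1,99]))
a=cv2.imread('pics/side3.png'); b=cv2.imread('pics/top3.png')
o=np.vstack([np.hstack([cv2.resize(a[240:480,200:400],(250,300)),cv2.resize(b[240:340,130:280],(450,300))]),np.hstack([cv2.resize(a[170:290,260:380],(300,300)),cv2.resize(b[190:270,300:380],(400,300))])]); cv2.imwrite('pics/c3.png',o)
E
python3 pad.py
```

```text
t 8.43 pos [0.4308 0.2919 0.3089] yaw 100.62 zc [-0. -0. -1.] open 0.135 gf 30.0 F [-0.09  1.46 -1.81]
tool shift [ 0.0002 -0.0002  0.0589] turn -0.0013
side neck 124 [ 0.5858 -0.068   0.0987]
side guard 1208 across [-0.028  -0.0197  0.0268] along [-0.023   0.0092  0.0229] z [0.2105 0.2889]
side bar 923 across [-0.0112 -0.0033  0.0081] along [-0.0931  0.0408  0.0989] z [0.1563 0.1701]
top neck 295 [ 0.5985 -0.063   0.1028]
top guard 75 across [-0.0274 -0.011   0.0284] along [-0.0229 -0.0207 -0.0052] z [0.2115 0.2888]
top bar 321 across [-0.0094 -0.0005  0.0097] along [-0.1006 -0.0501 -0.0027] z [0.1568 0.1753]
```

View pics/c3.png

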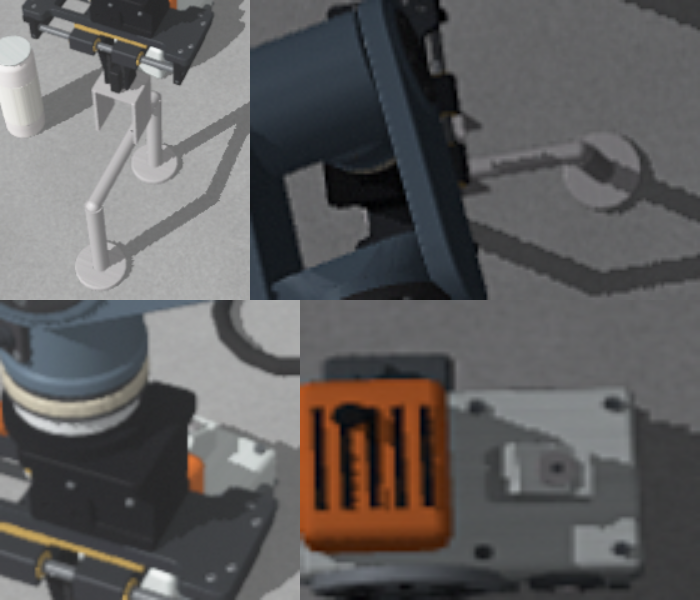

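>>> send_rows([
  [255,0,0,0.006,0],
  [255,0,0,0.012,0],
  [255,0,0,0.015,0],
  [255,0,0,0.015,0],
  [255,0,0,0.015,0],
  [255,0,0,0.015,0],
  [255,0,0,0.012,0],
  [255,0,0,0.009,0],
  [255,0,0,0.006,0],
  [255,0,0,0.004,0],
  [255,0,0,0.003,0],
  [255,0,0,0.002,0],
  [255,0,0,0,0],
  [255,0,0,0,0],
])

```text
time_s: 9.7
position: [0.4311, 0.2924, 0.1954]
tcp_rot: [[-0.186, 0.983, 0.001], [0.983, 0.186, 0.0], [0.0, 0.001, -1.0]]
force: [0.3, -0.2, -1.9]
opening: 0.132
grasp_force: 30.0
```

```bash
python3 -c "
from h import *
go(.4305,.292,.192,100.7)
Q=plane('top',[(351.6,234.5)],.105);print(Q)
"
```

```text
t 9.7 pos [0.4311 0.2924 0.1954] yaw 100.71 zc [ 0.001  0.    -1.   ] open 0.132 gf 30.0 F [ 0.34 -0.19 -1.9 ]
tool shift [-0.0003 -0.0006  0.0034] turn 0.0002
[[ 0.59959185 -0.07231633  0.105     ]]
```

>>> send_rows([
  [255,0,0,0.001,0],
  [255,0,0,0.001,0],
  [255,0,0,0.001,0],
  [255,0,0,0,0],
])

```text
time_s: 10.03
position: [0.4307, 0.2923, 0.192]
tcp_rot: [[-0.186, 0.983, -0.0], [0.983, 0.186, -0.0], [-0.0, -0.0, -1.0]]
force: [0.4, 0.2, -2.9]
opening: 0.131
grasp_force: 30.0
```

>>> send_rows([
  [255,0,0,0.001,0],
  [255,0,0,0,0],
])

```text
time_s: 10.2
position: [0.4307, 0.2923, 0.1919]
tcp_rot: [[-0.186, 0.983, 0.0], [0.983, 0.186, 0.0], [-0.0, 0.0, -1.0]]
force: [-1.4, -0.3, 4.0]
opening: 0.134
grasp_force: 30.0
```

>>> send_rows([
  [200,0,0,0,0],
  [200,0,0,0,0],
  [180,0,0,0,0],
  [150,0,0,0,0],
  [150,0,0,0,0],
  [150,0,0,0,0],
  [150,0,0,0,0],
  [120,0,0,-0.003,0],
  [120,0,0,-0.006,0],
  [120,0,0,-0.012,0],
  [120,0,0,-0.015,0],
  [120,0,0,-0.015,0],
  [120,0,0,-0.015,0],
  [120,0,0,-0.015,0],
  [120,0,0,-0.01,0],
  [120,0,0,-0.004,0],
])

```text
time_s: 11.53
position: [0.4316, 0.2927, 0.2882]
tcp_rot: [[-0.186, 0.983, 0.004], [0.983, 0.186, 0.001], [0.001, 0.004, -1.0]]
force: [0.3, -0.1, -0.4]
opening: 0.53
grasp_force: 0.0
```

```bash
sed -i 's/^go.*/go(.450,-.353,.30,92)/;s/(.205,.289,/(.09,.205,/;s/3.png/4.png/g' pad.py; sed -i "s/n+'3'/n+'4'/;s#pics/c4#pics/c4#" pad.py; python3 pad.py
```

```text
t 11.53 pos [0.4316 0.2927 0.2882] yaw 100.72 zc [ 0.004  0.001 -1.   ] open 0.53 gf 0.0 F [ 0.34 -0.06 -0.41]
tool shift [-0.6378 -0.102  -0.0127] turn 0.1522
side neck 119 [ 0.5901 -0.0734  0.0964]
side guard 2818 across [-0.0278 -0.0059  0.0249] along [-0.0907  0.0128  0.101 ] z [0.0927 0.2042]
side bar 1665 across [-0.0275 -0.0052  0.0255] along [-0.0917  0.0138  0.0991] z [0.1564 0.1772]
top neck 303 [ 0.5987 -0.0627  0.1016]
top guard 547 across [-0.0271 -0.0013  0.0283] along [-0.1018 -0.0276  0.0011] z [0.0972 0.2038]
top bar 429 across [-0.0267  0.0004  0.0284] along [-0.1001 -0.0337  0.0009] z [0.1581 0.1792]
```

View pics/c4.png

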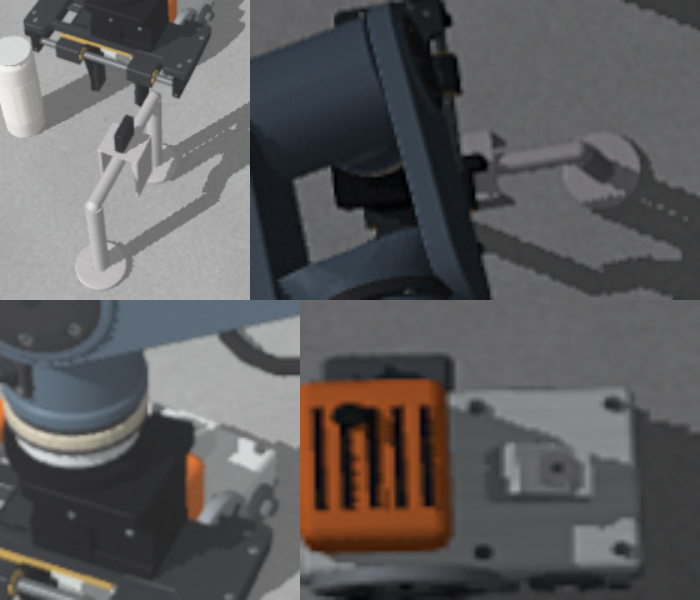

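>>> send_rows([
  [60,-0.008,-0.0013,0,0],
  [0,-0.018,-0.0029,0,0],
  [0,-0.028,-0.0045,0,0],
  [0,-0.036,-0.0058,0,0],
  [0,-0.036,-0.0058,0,0],
  [0,-0.036,-0.0058,0,0],
  [0,-0.036,-0.0058,0,0],
  [0,-0.036,-0.0058,0,0],
  [0,-0.036,-0.0058,0,0],
  [0,-0.036,-0.0058,0,0],
  [0,-0.036,-0.0058,0,0],
  [0,-0.036,-0.0058,0,0],
  [0,-0.036,-0.0058,0,0],
  [0,-0.036,-0.0058,0,0],
  [0,-0.036,-0.0058,0,0],
  [0,-0.036,-0.0058,0,0],
  [0,-0.036,-0.0058,0,0],
  [0,-0.036,-0.0058,0,0],
  [0,-0.028,-0.0045,0,0],
  [0,-0.016,-0.0018,0,0],
])

```text
time_s: 13.3
position: [0.4479, -0.3573, 0.2845]
tcp_rot: [[-0.183, 0.983, -0.002], [0.983, 0.183, -0.0], [0.0, -0.002, -1.0]]
force: [-0.4, 0.9, -0.6]
opening: 1.003
grasp_force: 0.0
```

>>> send_rows([
  [0,0,0,0,0.05],
  [0,0,0,0,0.065],
  [0,0,0,0,0.05],
  [0,0,0,0,0],
  [0,0,0,0,0],
])

```text
time_s: 13.72
position: [0.4483, -0.3534, 0.285]
tcp_rot: [[-0.023, 1.0, -0.002], [1.0, 0.023, 0.002], [0.002, -0.002, -1.0]]
force: [0.1, -1.0, 0.6]
opening: 0.999
grasp_force: 0.0
```

Run:
```python
from h import *
np.set_printoptions(precision=4,suppress=True)
go(.45,-.353,.118,91.3)
for n in('side','top'):
    p,d=shot(n,n+'5'); P=cloud(n,d);x,y,z=P[...,0],P[...,1],P[...,2]
    # bar guard still ok?
    m=(abs(x-.43)<.06)&(abs(y-.292)<.05)&(z>.195)&(z<.22); print(n,'tab on bar',m.sum(),P[m].mean(0))
    h=cv2.cvtColor(p,cv2.COLOR_BGR2HSV)
    m=(abs(x-.6)<.03)&(y>-.115)&(y<-.035)&(z>.075); g=P[m]; print(n,'neck',m.sum(),g[:,0].min() if len(g) else '',g[:,0].max() if len(g) else '')
    m=(abs(x-.45)<.03)&(abs(y+.353)<.03)&(z>.09)&(z<.16); print('handle',m.sum(),P[m].mean(0) if m.sum() else '')
a=cv2.imread('pics/side5.png');b=cv2.imread('pics/top5.png')
cv2.imwrite('pics/c5.png',np.hstack([cv2.resize(a[170:270,270:390],(420,350),interpolation=cv2.INTER_CUBIC),cv2.resize(b[205:265,320:385],(380,350),interpolation=cv2.INTER_CUBIC)]))
```

```text
t 13.72 pos [ 0.4483 -0.3534  0.285 ] yaw 91.32 zc [-0.002  0.002 -1.   ] open 0.999 gf 0.0 F [ 0.12 -1.    0.56]
tool shift [0.0001 0.0019 0.167 ] turn 0.0003
side tab on bar 203 [0.4284 0.2941 0.2036]
side neck 305 0.5779603642617064 0.6196774483737186
handle 309 [ 0.4478 -0.3468  0.1252]
top tab on bar 90 [0.4298 0.2911 0.2056]
top neck 363 0.5722316027430626 0.6279179908841637
handle 0
```

View pics/c5.png

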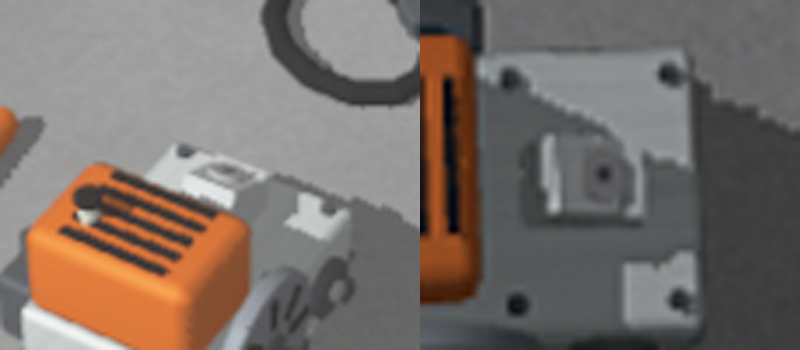

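>>> send_rows([
  [0,0,0.001,0.01,0],
  [0,0,0.0009,0.018,0],
  [0,0,0,0.02,0],
  [0,0,0,0.02,0],
  [0,0,0,0.02,0],
  [0,0,0,0.02,0],
  [0,0,0,0.02,0],
  [0,0,0,0.018,0],
  [0,0,0,0.013,0],
  [0,0,0,0.0085,0],
  [0,0,0,0.005,0],
  [0,0,0,0,0],
  [150,0,0,0,0],
  [150,0,0,0,0],
  [150,0,0,0,0],
  [150,0,0,0,0],
  [150,0,0,0,0],
])

```text
time_s: 15.23
position: [0.4513, -0.3538, 0.1142]
tcp_rot: [[-0.022, 1.0, 0.001], [1.0, 0.022, -0.001], [-0.001, 0.001, -1.0]]
force: [0.0, -0.8, 1.5]
opening: 0.706
grasp_force: 0.0
```

Run:
```python
from h import *
np.set_printoptions(precision=4,suppress=True)
go(.45,-.353,.1125,91.3)
# pad mark
res={}
for n,c0 in(('side',(335.1,219.1)),('top',(351.5,234.8))):
    g=cv2.cvtColor(cv2.imread(f'pics/{n}5.png'),cv2.COLOR_BGR2GRAY).astype(float)
    u0,v0=int(round(c0[0])),int(round(c0[1])); w=g[v0-3:v0+4,u0-3:u0+4]; print(w.astype(int))
    q=np.clip(np.median(w)-8-w,0,None); V,U=np.mgrid[v0-3:v0+4,u0-3:u0+4]; c=((q*U).sum()/q.sum(),(q*V).sum()/q.sum())
    o,R,r=rays(n,[c]); res[n]=(o,(r@R.T)[0]); print(n,c,plane(n,[c],.105))
(o1,d1),(o2,d2)=res.values(); t=np.linalg.lstsq(np.c_[d1,-d2],o2-o1,rcond=None)[0]; print(o1+d1*t[0],o2+d2*t[1])
```

```text
t 15.23 pos [ 0.4513 -0.3538  0.1142] yaw 91.26 zc [ 0.001 -0.001 -1.   ] open 0.706 gf 0.0 F [ 0.02 -0.84  1.5 ]
tool shift [ 0.0008 -0.0013  0.0017] turn -0.0006
[[172 170 170 181 186 188 182]
 [139 130 127 139 150 158 177]
 [132 122 107  99 107 125 145]
 [155 134 122 118 120 128 132]
 [189 182 167 156 146 137 131]
 [171 176 176 169 157 141 125]
 [156 152 159 158 153 146 141]]
side (np.float64(335.180981595092), np.float64(218.4754601226994)) [[ 0.5965 -0.0689  0.105 ]]
[[ 91  93  93  92  88  91 115]
 [ 90  81  70  79  91  84  88]
 [ 87  63  38  64  93  87  83]
 [ 88  67  44  67  93  89  85]
 [ 90  87  80  86  91  89  86]
 [ 90  92  93  92  91  86  82]
 [ 79  85  91  93  93  80  80]]
top (np.float64(350.9865771812081), np.float64(234.36912751677852)) [[ 0.5999 -0.0707  0.105 ]]
[ 0.5984 -0.0718  0.1019] [ 0.6005 -0.0708  0.1023]
```

>>> send_rows([
  [255,0.0008,-0.0013,0.001,0],
  [255,0,0,0,0],
  [255,0,0,0,0],
  [255,0,0,0,0],
  [255,0,0,0,0],
  [255,0,0,0,0],
  [255,0,0,0,0],
  [255,0,0,0,0],
  [255,0,0,0,0],
  [255,0,0,0,0],
])

```text
time_s: 16.07
position: [0.45, -0.3529, 0.1126]
tcp_rot: [[-0.022, 1.0, 0.0], [1.0, 0.022, -0.0], [-0.0, 0.0, -1.0]]
force: [1.0, -0.5, -1.3]
opening: 0.272
grasp_force: 30.0
```

>>> send_rows([
  [255,0,0,-0.004,0],
  [255,0,0,-0.009,0],
  [255,0,0,-0.015,0],
  [255,0,0,-0.015,0],
  [255,0,0,-0.015,0],
  [255,0,0,-0.015,0],
  [255,0,0,-0.01,0],
  [255,0,0,-0.005,0],
  [255,0.008,0,0,0],
  [255,0.015,0,0,0],
  [255,0.017,0,0,0],
  [255,0.015,0,0,0],
  [255,0.008,0,0,0],
  [255,0,0,0.008,0],
  [255,0,0,0.015,0],
  [255,0,0,0.015,0],
  [255,0,0,0.015,0],
  [255,0,0,0.012,0],
  [255,0,0,0.006,0],
  [255,0,0,0,0],
])

```text
time_s: 17.73
position: [0.4476, -0.2893, 0.1277]
tcp_rot: [[-0.022, 1.0, -0.003], [1.0, 0.022, 0.002], [0.002, -0.003, -1.0]]
force: [-0.0, 0.6, -1.7]
opening: 0.273
grasp_force: 30.0
```

```bash
cat > tilt.py <<'E'
from h import *
np.set_printoptions(precision=4,suppress=True)
go(.45,-.29,.128,91.3)
s=read_state(); G=s['position']+np.array([0,0,.005])
for n in('side','top'):
    p,d=shot(n,'t%d%s'%(s['time_s']*100,n)); P=cloud(n,d)
    m=(np.linalg.norm(P-G,axis=2)<.115)&(P[...,2]<G[2]-.022)&(P[...,2]>(G[2]-.11))&(p.max(2)>0)
    print(n,m.sum())
    if m.sum()>20:
        Q=P[m]-G
        for a in np.arange(-.11,-.02,.01):
            q=Q[(Q[:,2]>a)&(Q[:,2]<a+.01)&(np.hypot(Q[:,0],Q[:,1]+0)<.065)]
            if len(q)>3: print(round(a+.005,3),len(q),np.median(q,0),q.min(0)[:2],q.max(0)[:2])
E
python3 tilt.py
```

```text
t 17.73 pos [ 0.4476 -0.2893  0.1277] yaw 91.26 zc [-0.003  0.002 -1.   ] open 0.273 gf 30.0 F [-0.04  0.55 -1.69]
tool shift [-0.0008  0.0023 -0.0004] turn -0.0008
side 675
-0.105 82 [-0.0054 -0.0269 -0.1039] [-0.0375 -0.0314] [ 0.0419 -0.0202]
-0.095 100 [-0.003  -0.026  -0.0954] [-0.04   -0.0322] [0.0399 0.004 ]
-0.085 98 [-0.0045 -0.0262 -0.0854] [-0.0349 -0.0316] [0.0422 0.0059]
-0.075 83 [-0.0039 -0.0257 -0.075 ] [-0.0323 -0.032 ] [0.0414 0.004 ]
-0.065 78 [-0.0054 -0.0251 -0.0657] [-0.0317 -0.0307] [0.0416 0.0062]
-0.055 99 [-0.0119 -0.0291 -0.0555] [-0.0293 -0.0635] [0.041  0.0085]
-0.045 7 [-0.0079  0.0063 -0.0419] [-0.0184 -0.0076] [0.0079 0.0119]
-0.035 79 [-0.0046  0.009  -0.0349] [-0.0206 -0.0076] [0.017  0.0216]
-0.025 29 [-0.0036  0.0086 -0.0265] [-0.018   0.0035] [0.0143 0.0134]
top 0
```

>>> send_rows([
  [255,-0.005,0.001,0,0],
  [255,-0.006,0.001,0,0],
  [255,-0.004,0,0,0],
  [255,-0.001,0,0,0],
  [255,0,0,0,0],
])

```text
time_s: 18.25
position: [0.451, -0.3064, 0.1299]
tcp_rot: [[-0.022, 1.0, 0.001], [1.0, 0.022, -0.001], [-0.001, 0.001, -1.0]]
force: [-0.5, -0.3, -1.6]
opening: 0.274
grasp_force: 30.0
```

>>> send_rows([
  [255,-0.0015,0,0,0],
  [255,0,0,0,0],
])

```text
time_s: 18.42
position: [0.4506, -0.3067, 0.1296]
tcp_rot: [[-0.022, 1.0, -0.0], [1.0, 0.022, 0.001], [0.001, -0.0, -1.0]]
force: [0.5, 2.9, -0.5]
opening: 0.277
grasp_force: 30.0
```

>>> send_rows([
  [255,-0.0015,0,0,0],
  [255,0,0,0,0],
])

```text
time_s: 18.58
position: [0.4505, -0.307, 0.1295]
tcp_rot: [[-0.021, 1.0, -0.001], [1.0, 0.021, 0.004], [0.004, -0.001, -1.0]]
force: [1.3, 5.0, 1.7]
opening: 0.278
grasp_force: 30.0
```

>>> send_rows([
  [255,-0.0015,0,0,0],
  [255,0,0,0,0],
])

```text
time_s: 18.75
position: [0.4505, -0.3072, 0.1295]
tcp_rot: [[-0.021, 1.0, -0.001], [1.0, 0.021, 0.006], [0.006, -0.001, -1.0]]
force: [1.8, 7.7, 3.3]
opening: 0.272
grasp_force: 30.0
```

>>> send_rows([
  [255,-0.002,0,0,0],
  [255,-0.002,0,0,0],
  [255,0,0,0,0],
])

```text
time_s: 19.0
position: [0.4506, -0.3098, 0.1296]
tcp_rot: [[-0.02, 1.0, -0.001], [1.0, 0.02, 0.009], [0.009, -0.001, -1.0]]
force: [2.1, 10.7, 5.4]
opening: 0.273
grasp_force: 30.0
```

>>> send_rows([
  [255,-0.002,0,0,0],
  [255,-0.002,0,0,0],
  [255,0,0,0,0],
])

```text
time_s: 19.25
position: [0.4505, -0.3135, 0.1295]
tcp_rot: [[-0.02, 1.0, -0.002], [1.0, 0.02, 0.009], [0.009, -0.001, -1.0]]
force: [2.4, 10.9, 5.3]
opening: 0.271
grasp_force: 30.0
```

>>> send_rows([
  [255,-0.002,0,0,0],
  [255,-0.002,0,0,0],
  [255,0,0,0,0],
])

```text
time_s: 19.5
position: [0.4506, -0.3174, 0.1294]
tcp_rot: [[-0.02, 1.0, -0.002], [1.0, 0.02, 0.009], [0.01, -0.002, -1.0]]
force: [2.7, 10.1, 5.1]
opening: 0.269
grasp_force: 30.0
```

>>> send_rows([
  [255,-0.002,0,0,0],
  [255,-0.002,0,0,0],
  [255,-0.002,0,0,0],
  [255,-0.002,0,0,0],
  [255,-0.002,0,0,0],
  [255,-0.002,0,0,0],
  [255,0,0,0,0],
])

```text
time_s: 20.08
position: [0.4507, -0.3291, 0.1286]
tcp_rot: [[-0.02, 1.0, -0.002], [1.0, 0.02, 0.01], [0.01, -0.002, -1.0]]
force: [3.5, 11.4, 0.7]
opening: 0.274
grasp_force: 30.0
```

>>> send_rows([
  [255,-0.0025,0,0,0],
  [255,0,0,0,0],
  [255,0.01,0,0,0],
  [255,0.015,0,0,0],
  [255,0.018,0,0,0],
  [255,0.01,0,-0.005,0],
  [255,0,0,-0.015,0],
  [255,0,0,-0.02,0],
  [255,0,0,-0.02,0],
  [255,0,0,-0.02,0],
  [255,0,0,-0.02,0],
  [255,0,0,-0.02,0],
  [255,0,0,-0.01,0],
  [255,0,0,0,0],
  [255,0,0,0,0],
])

```text
time_s: 21.33
position: [0.4501, -0.2836, 0.2598]
tcp_rot: [[-0.022, 1.0, 0.001], [1.0, 0.022, -0.001], [-0.001, 0.0, -1.0]]
force: [-0.4, 0.2, -2.4]
opening: 0.272
grasp_force: 30.0
```

```bash
python3 tilt.py
python3 - <<'E'
import glob,cv2,os
import sys; sys.path.insert(0,'.')
from h import *
f=max(glob.glob('pics/t*side.png'),key=os.path.getmtime); s=read_state(); u=project('side',[s['position']-[0,0,.04]])[0].astype(int); print(u)
p=cv2.imread(f)[u[1]-60:u[1]+60,u[0]-60:u[0]+60]; cv2.imwrite('pics/c6.png',cv2.resize(p,(600,600),interpolation=cv2.INTER_CUBIC))
E
```

```text
t 21.33 pos [ 0.4501 -0.2836  0.2598] yaw 91.28 zc [ 0.001 -0.001 -1.   ] open 0.272 gf 30.0 F [-0.42  0.24 -2.43]
tool shift [-0.0063 -0.0003  0.1318] turn -0.0004
side 232
-0.095 10 [-0.0025  0.0344 -0.0921] [-0.0056  0.0315] [0.001  0.0378]
-0.085 20 [-0.0033  0.0329 -0.0857] [-0.0075  0.0266] [0.0015 0.0389]
-0.075 16 [-0.0026  0.0303 -0.0749] [-0.0068  0.0228] [0.0017 0.0328]
-0.065 18 [-0.005   0.0276 -0.0641] [-0.0087  0.0189] [0.0035 0.0329]
-0.055 31 [-0.0038  0.0269 -0.0558] [-0.0079  0.0204] [0.0058 0.0337]
-0.045 28 [-0.0034  0.0233 -0.0458] [-0.008   0.0144] [0.0045 0.0286]
-0.035 47 [-0.0102  0.0214 -0.0319] [-0.0188  0.0019] [0.0163 0.0331]
-0.025 62 [-0.0042  0.0247 -0.0272] [-0.0159  0.0043] [0.012  0.0351]
top 9
[449 147]
```

View pics/c6.png

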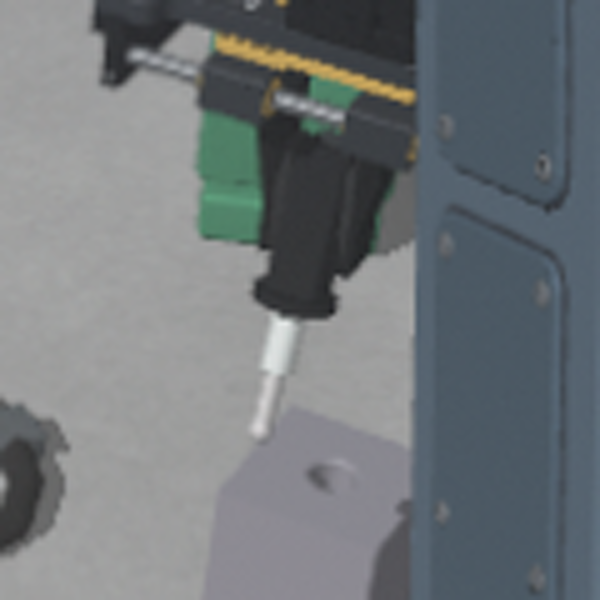

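```bash
cat > ax.py <<'E'
from h import *
import sys,glob,os
np.set_printoptions(precision=4,suppress=True)
# bright nose/plunger axis in side view -> cut with the tilt plane through G (tool x/z plane)
f=max(glob.glob('pics/t*side.png'),key=os.path.getmtime); p=cv2.imread(f); d=np.load(f[:-3]+'npy'); P=cloud('side',d)
s=read_state(); G=np.array(s['position'])+[0,0,.005]; R=np.array(s['tcp_rot'])
D=P-G; h=D@R[:,0]; w=D@R[:,1]; m=(D[...,2]<-.036)&(D[...,2]>-.108)&(abs(w)<.02)&(h>0)&(h<.06)
m=cv2.morphologyEx(m.astype(np.uint8),cv2.MORPH_OPEN,np.ones((2,2)))>0
v,u=np.nonzero(m); g=p.max(2)[m]; print('px',len(u),u.min(),u.max(),v.min(),v.max(),np.sort(g)[::12])
rows=[]
for r in range(v.min(),v.max()+1):
    k=(v==r)&(g>100)
    if k.sum()>=2: rows.append((u[k].mean(),r,k.sum()))
rows=np.array(rows); print(rows.T)
o,Rc,q=rays('side',rows[:,:2]); W=q@Rc.T; n=R[:,1]
for off in(0,-.002):
    t=((G+off*n-o)@n)/(W@n); X=o+W*t[:,None]-G; H=X@R[:,0]; Z=X[:,2]
    a=np.polyfit(Z,H,1); print('slope tilt',np.degrees(np.arctan(-a[0])),'intercept at G',a[1]); print(np.c_[H,Z][[0,len(H)//2,-1]])
    print('tilt from G to end points',np.degrees(np.arctan2(H,-Z))[[0,len(H)//2,-1]])
E
python3 ax.py
```

```text
px 122 440 450 151 175 [128 138 143 147 153 156 172 189 206 219 223]
[[446.5 447.5 447.  446.5 446.5 446.5 445.5 445.5 445.5 445.5 445.5 446.
  444.5 444.5 444.5 444.5 443.5 443.5 443.5 443.  442.5 442.5 442.  442.
  442. ]
 [151.  152.  153.  154.  155.  156.  157.  158.  159.  160.  161.  162.
  163.  164.  165.  166.  167.  168.  169.  170.  171.  172.  173.  174.
  175. ]
 [  4.    6.    7.    6.    6.    6.    6.    6.    6.    6.    6.    5.
    4.    4.    4.    4.    4.    4.    4.    3.    4.    4.    5.    5.
    3. ]]
slope tilt 10.282360880238722 intercept at G 0.002554825222412678
[[ 0.0164 -0.0449]
 [ 0.0173 -0.0752]
 [ 0.0215 -0.1044]]
tilt from G to end points [20.0413 12.9877 11.6347]
slope tilt 10.28236088023867 intercept at G 0.00915995135279477
[[ 0.0222 -0.0406]
 [ 0.0231 -0.0708]
 [ 0.0273 -0.0998]]
tilt from G to end points [28.6236 18.1047 15.2798]
```

```bash
cat > ax2.py <<'E'
from h import *
import glob,os
np.set_printoptions(precision=2,suppress=True)
f=max(glob.glob('pics/t*side.png'),key=os.path.getmtime); p=cv2.imread(f)
s=read_state(); G=np.array(s['position'])+[0,0,.005]; R=np.array(s['tcp_rot'])
for t in np.radians([10,15,20,25,30]):
    a=np.sin(t)*R[:,0]+np.cos(t)*R[:,2]; q=project('side',[G+.040*a,G+.0675*a,G+.0955*a]); print(round(np.degrees(t)),q.ravel(),'slope',(q[2]-q[0])[0]/(q[2]-q[0])[1])
c=project('side',[G+.07*R[:,2]])[0].astype(int); g=p.min(2).astype(float)
sub=g[c[1]-22:c[1]+24,c[0]-16:c[0]+14]; print(c,c-[16,22])
for r in sub.astype(int)[::2]: print(' '.join('%3d'%k for k in r))
E
python3 ax2.py
```

```text
10 [448.68 146.62 446.11 158.31 443.55 169.94] slope -0.21984615482890624
15 [448.06 147.11 445.07 159.18 442.08 171.22] slope -0.24818191350083196
20 [447.47 147.48 444.07 159.83 440.67 172.2 ] slope -0.27529488294121807
25 [446.92 147.71 443.14 160.26 439.33 172.87] slope -0.301652406197766
30 [446.41 147.79 442.26 160.46 438.07 173.22] slope -0.3276742348765375
[448 156] [432 134]
 73  75  77  79  80  79  79  79  68  51  53  55  54  53  54  54  53  54  53  53  54  52  49  46  49  59  52  47  42  40
157 157 156 155 154 154 153 152 115  47  48  53  53  53  54  54  53  53  53  53  54  52  46  44  47  57  49  46  41  38
160 159 158 157 157 158 157 156 154 154 121  67  54  55  54  53  55  55  53  54  51  49  46  46  47  50  48  43  40  41
157 159 157 156 154 156 156 157 157 158 120  55  54  56  56  54  54  54  53  53  51  47  44  45  46  46  48  42  82 146
155 155 154 155 156 155 153 142 116  85  59  53  54  54  55  55  52  54  55  54  50  46  43  60 133  94  88 141 157 159
159 157 157 156 156 156 157 127  51  48  50  53  54  55  54  54  54  54  55  52  46  43  43 107 148 157 160 161 1
[... 1346 characters left out ...]
 155 155 153 170 201 188 153 137 155 149 141 143 149 152 154 158 158 157 156 156 156 158 156 157 158
157 156 155 155 156 156 157 165 190 197 170 140 144 140 136 137 137 136 135 135 136 137 146 153 154 155 156 156 156 157
155 155 155 156 157 157 164 189 211 200 157 127 136 135 136 135 136 135 135 136 135 135 136 136 136 136 138 146 151 153
156 157 157 157 156 156 154 154 165 150 133 129 135 136 136 137 135 136 136 136 136 136 135 135 136 135 136 136 135 136
155 155 156 157 157 156 154 148 141 135 136 136 136 136 135 135 135 136 136 136 136 136 136 135 136 135 136 135 136 136
156 156 155 154 155 152 144 136 135 135 136 136 135 136 136 136 136 136 136 135 135 135 137 140 142 141 137 135 135 136
```

>>> send_rows([
  [255,0,0,0,0.06],
  [255,0,0,0,0.12],
  [255,0,0,0,0.12],
  [255,0,0,0,0.12],
  [255,0,0,0,0.12],
  [255,0,0,0,0.12],
  [255,0,0,0,0.12],
  [255,0,0,0,0.12],
  [255,0,0,0,0.06],
  [255,0,0,0,0],
  [255,0,0,0,0],
])

```text
time_s: 22.35
position: [0.4497, -0.2833, 0.2582]
tcp_rot: [[0.805, 0.593, -0.002], [0.593, -0.805, 0.002], [-0.001, -0.003, -1.0]]
force: [-0.9, -0.2, -2.1]
opening: 0.273
grasp_force: 30.0
```

```bash
python3 tilt.py|head -1; sed -i 's/-16:c\[0\]+14/-26:c[0]+8/;s/c-\[16,22\]/c-[26,22]/' ax2.py; python3 ax2.py
```

```text
t 22.35 pos [ 0.4497 -0.2833  0.2582] yaw 36.35 zc [-0.002  0.002 -1.   ] open 0.273 gf 30.0 F [-0.91 -0.18 -2.1 ]
10 [446.69 144.77 442.85 155.38 439.05 165.9 ] slope -0.3614738397522535
15 [445.13 144.52 440.25 154.97 435.41 165.33] slope -0.4666231218941648
20 [443.62 144.15 437.73 154.36 431.89 164.5 ] slope -0.576204690934949
25 [442.17 143.66 435.32 153.56 428.5  163.41] slope -0.6922979455180164
30 [440.8  143.06 433.02 152.58 425.27 162.06] slope -0.8174523294181302
[448 156] [422 134]
159 158 157 158 159 161 151 114  72  72  71  74  78  78  79  80  80  78  70  56  53  51  52  53  51  50  48  48  45  45  42  44  42  42
157 159 160 160 160 160 158 157 156 156 158 157 156 155 155 154 153 122  64  51  51  52  52  52  51  49  48  46  44  45  46  45  43  44
158 157 155 156 156 157 156 156 158 159 160 159 157 158 146 108  64  56  51  52  51  53  50  51  49  49  47  46  45  44  44  44  45  45
160 160 159 158 157 157 156 156 155 156 158 158 158 145 106  53  50  54  55  52  53  52  51  49  49  50  48  45  46  46  46  44  46  43
160 160 160 159 158 156 157 156 156 156 155 155 154 125  
[... 1826 characters left out ...]
 155 157 158 157 155
157 157 155 156 157 157 157 156 156 157 157 156 154 155 156 156 156 157 156 156 155 155 150 141 135 135 136 135 135 136 135 137 145 152
157 155 155 154 154 155 156 156 156 156 155 154 156 157 157 157 157 157 156 155 153 143 135 135 135 135 135 135 136 135 136 135 136 135
155 157 158 157 158 158 156 157 154 154 155 155 156 157 157 157 156 155 156 151 138 137 135 136 135 136 135 135 134 136 136 135 135 135
156 155 156 156 156 157 156 156 155 154 155 155 155 157 155 157 153 147 140 135 135 135 136 136 136 135 136 135 136 135 136 136 136 134
156 156 154 153 155 157 156 154 154 154 156 156 156 155 155 150 144 135 135 136 136 135 135 136 136 135 136 136 136 134 134 135 137 140
```

```bash
cat > ax3.py <<'E'
from h import *
import glob,os
np.set_printoptions(precision=2,suppress=True)
f=max(glob.glob('pics/t*side.png'),key=os.path.getmtime); p=cv2.imread(f).min(2).astype(float)
s=read_state(); G=np.array(s['position'])+[0,0,.005]; R=np.array(s['tcp_rot'])
ts=np.arange(5,40,1.); sl=[];P=[]
for t in np.radians(ts):
    a=np.sin(t)*R[:,0]+np.cos(t)*R[:,2]; q=project('side',[G+.044*a,G+.092*a]); sl.append((q[1]-q[0])[0]/(q[1]-q[0])[1]);P.append(q)
i=np.argmin(abs(ts-18)); q=np.array(P[i]); bias=[.5,2]
out=[]
for v in range(int(q[0,1]+3),int(q[1,1]+3)):
    uc=np.interp(v-bias[1],q[:,1],q[:,0]); u0=int(uc)-9; w=abs(p[v,u0:u0+19]-np.median(np.r_[p[v,u0-3:u0+2],p[v,u0+17:u0+22]])); k=w>5
    L=cv2.connectedComponents(k.astype(np.uint8)[None])[1][0]; j=max(range(1,L.max()+1),key=lambda j:w[L==j].sum()); x=np.nonzero(L==j)[0]
    # sub-pixel silhouette
    l=x[0]; r=x[-1]; out.append((v,u0+(l+r)/2,r-l+1))
out=np.array(out); print(out.T)
a=np.polyfit(out[:,0],out[:,1],1); k=np.interp(-a[0],-np.array(sl),ts); print('slope',a[0],'tilt',k,'resid',np.std(out[:,1]-np.polyval(a,out[:,0])))
E
python3 ax3.py
```

```text
[[148.  149.  150.  151.  152.  153.  154.  155.  156.  157.  158.  159.
  160.  161.  162.  163.  164.  165. ]
 [445.  444.  442.5 438.5 440.  437.5 439.  436.5 438.  436.5 437.  435.
  435.5 434.  435.  433.  433.5 432. ]
 [ 15.   15.   12.    6.    9.    6.    9.    6.    9.    4.    7.    3.
    6.    3.    5.    3.    6.    3. ]]
slope -0.6486068111455119 tilt 23.156113472635344 resid 1.2151380208597398
```

>>> send_rows([
  [255,0,0,0,-0.06],
  [255,0,0,0.006,-0.12],
  [255,0,0,0.012,-0.12],
  [255,0,0,0.014,-0.12],
  [255,0,0,0.014,-0.12],
  [255,0,0,0.014,-0.12],
  [255,0,0,0.014,-0.12],
  [255,0,0,0.014,-0.12],
  [255,0,0,0.014,-0.06],
  [255,0,0,0.014,0],
  [255,0,0,0.01,0],
  [255,0,0,0.0035,0],
  [255,-0.006,0,0,0],
  [255,-0.01,0,0,0],
  [255,-0.01,0,0,0],
  [255,-0.005,0,0,0],
  [255,-0.002,0,0,0],
  [255,0,0,0,0],
])

```text
time_s: 23.95
position: [0.4512, -0.318, 0.1306]
tcp_rot: [[-0.021, 1.0, 0.001], [1.0, 0.021, -0.001], [-0.001, 0.001, -1.0]]
force: [-0.4, 0.2, -2.4]
opening: 0.278
grasp_force: 30.0
```

>>> send_rows([
  [255,-0.002,0,0,0],
  [255,0,0,0,0],
])

```text
time_s: 24.12
position: [0.4509, -0.3188, 0.1302]
tcp_rot: [[-0.022, 1.0, 0.0], [1.0, 0.022, -0.0], [-0.0, 0.0, -1.0]]
force: [-0.0, 0.3, -1.8]
opening: 0.275
grasp_force: 30.0
```

>>> send_rows([
  [255,-0.002,0,0,0],
  [255,0,0,0,0],
])

```text
time_s: 24.28
position: [0.4511, -0.3208, 0.1301]
tcp_rot: [[-0.022, 1.0, 0.0], [1.0, 0.022, -0.0], [-0.0, 0.0, -1.0]]
force: [0.0, -0.1, -1.2]
opening: 0.273
grasp_force: 30.0
```

>>> send_rows([
  [255,-0.002,0,0,0],
  [255,0,0,0,0],
])

```text
time_s: 24.45
position: [0.4512, -0.3229, 0.1301]
tcp_rot: [[-0.022, 1.0, 0.0], [1.0, 0.022, -0.0], [-0.0, 0.0, -1.0]]
force: [-0.0, -0.2, -0.6]
opening: 0.271
grasp_force: 30.0
```

>>> send_rows([
  [255,-0.002,0,0,0],
  [255,0,0,0,0],
])

```text
time_s: 24.62
position: [0.4513, -0.3251, 0.1301]
tcp_rot: [[-0.022, 1.0, 0.0], [1.0, 0.022, -0.0], [-0.0, 0.0, -1.0]]
force: [0.1, -0.5, -2.7]
opening: 0.278
grasp_force: 30.0
```

>>> send_rows([
  [255,-0.002,0,0,0],
  [255,0,0,0,0],
])

```text
time_s: 24.78
position: [0.4513, -0.3271, 0.1301]
tcp_rot: [[-0.022, 1.0, 0.0], [1.0, 0.022, -0.0], [-0.0, 0.0, -1.0]]
force: [-0.5, 0.4, -1.0]
opening: 0.274
grasp_force: 30.0
```

>>> send_rows([
  [255,-0.002,0,0,0],
  [255,0,0,0,0],
])

```text
time_s: 24.95
position: [0.4513, -0.3291, 0.1301]
tcp_rot: [[-0.022, 1.0, 0.0], [1.0, 0.022, -0.0], [-0.0, 0.0, -1.0]]
force: [0.2, 0.0, -1.9]
opening: 0.275
grasp_force: 30.0
```

>>> send_rows([
  [255,-0.0015,0,0,0],
  [255,0,0,0,0],
])

```text
time_s: 25.12
position: [0.4512, -0.3302, 0.13]
tcp_rot: [[-0.022, 1.0, -0.0], [1.0, 0.022, 0.0], [0.0, -0.0, -1.0]]
force: [0.1, -0.1, -2.0]
opening: 0.277
grasp_force: 30.0
```

>>> send_rows([
  [255,-0.0015,0,0,0],
  [255,0,0,0,0],
])

```text
time_s: 25.28
position: [0.4511, -0.3307, 0.1298]
tcp_rot: [[-0.021, 1.0, -0.001], [1.0, 0.021, 0.002], [0.002, -0.001, -1.0]]
force: [0.6, 2.8, -2.0]
opening: 0.277
grasp_force: 30.0
```

```bash
cat > ax4.py <<'E'
from h import *
import sys
np.set_printoptions(precision=2,suppress=True)
f,vn,vp,yaw,G=sys.argv[1],eval(sys.argv[2]),eval(sys.argv[3]),float(sys.argv[4]),np.array(eval(sys.argv[5]))
ub=eval(sys.argv[6]) # (u at vn[0], slope)
p=cv2.imread(f).min(2).astype(float)
A=[];b=[]
for side in(0,1):
  for j,(lo,hi,half) in enumerate((vn+(5,),vp+(4,))):
    for v in range(lo,hi+1):
        uc=ub[0]+ub[1]*(v-vn[0]); us=np.arange(int(uc)-9,int(uc)+10); w=p[v,us]; bg=155
        # silhouette: first deviation from background, walking in from outside
        seq=us if side==0 else us[::-1]; ww=w if side==0 else w[::-1]
        dev=abs(ww-bg); th=18 if side==0 else 10
        i=next((i for i in range(1,len(dev)) if dev[i]>th),None)
        if i is None: continue
        fr=(th-dev[i-1])/(dev[i]-dev[i-1]); u=seq[i-1]+fr*(seq[i]-seq[i-1])
        if abs(u-uc)>7: continue
        r=np.zeros(5); r[0]=v-vn[0]; r[1+side*2+j]=1; A.append(r); b.append(u)
A=np.array(A);b=np.array(b)
for _ in range(3):
    x=np.linalg.lstsq(A,b,rcond=None)[0]; e=b-A@x; k=abs(e)<max(.4,2*np.std(e)); A,b=A[k],b[k]
print('slope',x,'n',len(b),'sd',np.std(e))
for s in (1,3):
    k=(A[:,s]+A[:,s+1])>0; print(' side',s,np.linalg.lstsq(A[k][:,[0,s,s+1]],b[k],rcond=None)[0])
X=np.array([np.cos(np.radians(yaw)),np.sin(np.radians(yaw)),0]); ts=np.arange(0,45,.5)
sl=[]
for t in np.radians(ts):
    a=np.sin(t)*X-np.cos(t)*np.array([0,0,1]); q=project('side',[G+.044*a,G+.092*a]); sl.append((q[1]-q[0])[0]/(q[1]-q[0])[1])
print('tilt',np.interp(-x[0],-np.array(sl),ts), 'per .02:',np.interp(-x[0]+.02,-np.array(sl),ts))
E
ls -t pics/t*side.png | head -3
python3 ax4.py $(ls -t pics/t2235side.png pics/t223*side.png 2>/dev/null|head -1) "(151,156)" "(158,164)" 36.35 "[.4497,-.2833,.2632]" "(440.2,-.5)"
```

```text
pics/t2235side.png
pics/t2133side.png
pics/t1773side.png
slope [ -0.5  436.17 438.01 444.34 442.73] n 25 sd 0.11432750407986975
 side 1 [ -0.48 436.12 437.77]
 side 3 [ -0.52 444.39 442.93]
tilt 16.508047304719906 per .02: 17.424644731690677
```

Run:
```python
from h import *
np.set_printoptions(precision=2,suppress=True)
G=np.array([.4476,-.2893,.1327]); a=np.array([0,0,-1.]); q=project('side',[G+.0375*a,G+.0675*a,G+.0955*a]);print(q,(q[2]-q[0])[0]/(q[2]-q[0])[1])
p=cv2.imread('pics/t1773side.png').min(2); u0=int(q[1,0])-14;v0=int(q[0,1])-2;print(u0,v0)
for v in range(v0,int(q[2,1])+8): print(v,' '.join('%3d'%k for k in p[v,u0:u0+28]))
```

```text
[[444.38 191.38]
 [442.71 201.61]
 [441.18 210.9 ]] -0.16437300849656078
428 189
189 158 159 160 157 138 138 138 138 137 120  52  53  53  52  52  51  53  52  52  52  51  55  59  53  45  52  75  90
190 157 157 158 155 139 139 138 139 134 107  52  52  50  52  53  51  52  52  53  52  52  53  53  48  45  60  83  90
191 157 157 157 151 139 138 138 139 133  99  50  52  51  51  52  53  52  53  52  51  48  45  47  48  45  63  87  90
192 160 159 156 150 139 139 139 139 135 106  53  51  50  49  49  52  52  51  53  52  47  44  45  46  48  71  90  91
193 160 160 158 146 139 139 139 139 140 130  70  51  51  53  51  53  50  51  52  50  46  48  48  48  54  73  89  90
194 157 158 158 143 140 139 139 139 139 136 111  84  59  52  53  51  53  50  52  48  47  50  49  48  61  81  88  88
195 156 158 157 141 139 139 139 139 139 139 136 123 103  83  64  52  52  51  50  51  48  48  49  59  77  88  87  88
196 155 157 156 139 138 139 138 139 138 139 138 138 136 134 135  79  78  67  66  62  60  64  70  79  88  88  88  88
197 154 154 153 139 139 139 138 140 138 139 138 139 142 163 190 154 140 105 111 118  98  85
[... 1644 characters left out ...]
 138
212 160 160 160 154 148 143 139 140 139 139 139 140 156 189 174 144 127 139 134 112  88  87  99 125 139 138 138 139
213 159 161 165 162 157 153 151 149 142 139 139 138 140 154 144 134 135 139 127  89  87  89 107 138 138 138 139 138
214 160 160 164 162 158 158 161 160 157 149 141 139 139 139 134 139 139 139 134 110  88  87 108 139 139 139 139 138
215 161 160 162 163 161 160 162 163 163 159 152 150 145 141 138 138 138 139 139 129  89  89 107 139 139 139 138 138
216 163 162 163 164 162 161 162 165 161 161 160 159 154 151 146 141 139 139 139 134 119 110 107 139 139 138 140 138
217 162 164 163 164 161 163 163 162 162 160 161 160 160 158 155 152 150 146 141 138 138 133 126 139 138 139 139 139
```

>>> send_rows([
  [255,-0.003,0,0,0],
  [255,-0.003,0,0,0],
  [255,-0.003,0,0,0],
  [255,-0.003,0,0,0],
  [255,-0.0025,0,0,0],
  [255,-0.002,0,0,0],
  [255,0,0,0,0],
])

```text
time_s: 25.87
position: [0.4503, -0.3423, 0.1283]
tcp_rot: [[-0.02, 1.0, -0.004], [1.0, 0.02, 0.013], [0.013, -0.004, -1.0]]
force: [2.4, 11.0, -3.1]
opening: 0.274
grasp_force: 30.0
```

>>> send_rows([
  [255,-0.003,0,0,0],
  [255,0,0,0,0],
  [255,0.01,0,0,0],
  [255,0.018,0,0,0],
  [255,0.02,0,0,0],
  [255,0.016,0,-0.006,0],
  [255,0.004,0,-0.015,0.04],
  [255,0,0,-0.02,0.1],
  [255,0,0,-0.02,0.12],
  [255,0,0,-0.02,0.12],
  [255,0,0,-0.02,0.12],
  [255,0,0,-0.02,0.12],
  [255,0,0,-0.01,0.12],
  [255,0,0,0,0.12],
  [255,0,0,0,0.1],
  [255,0,0,0,0],
  [255,0,0,0,0],
  [255,0,0,0,0],
])

```text
time_s: 27.37
position: [0.4502, -0.2832, 0.2612]
tcp_rot: [[0.805, 0.593, 0.0], [0.593, -0.805, -0.001], [-0.0, 0.001, -1.0]]
force: [0.6, 0.3, -1.4]
opening: 0.273
grasp_force: 30.0
```

```bash
python3 tilt.py|head -1; sed -i 's/-26:c\[0\]+8/-32:c[0]+6/;s/c-\[26,22\]/c-[32,22]/;s/\[::2\]: print(/: print(/' ax2.py; python3 ax2.py | sed -n '1,6p;21,40p'
```

```text
t 27.37 pos [ 0.4502 -0.2832  0.2612] yaw 36.4 zc [ 0.    -0.001 -1.   ] open 0.273 gf 30.0 F [ 0.6   0.26 -1.38]
10 [446.64 143.89 442.8  154.51 438.99 165.03] slope -0.3619557505831349
15 [445.08 143.63 440.2  154.1  435.35 164.47] slope -0.46710725399873615
20 [443.57 143.26 437.68 153.49 431.82 163.64] slope -0.5766938357838397
25 [442.13 142.77 435.26 152.69 428.43 162.54] slope -0.6927953693067465
30 [440.75 142.17 432.96 151.7  425.2  161.19] slope -0.8179620734609139
[448 155] [416 133]
159 157 157 159 159 157 156 158 158 158 158 159 159 159 159 165 195 220 222 218 204 182 155 119  85  65  49  47  45  44 119 151 153 152 153 154 154 154
160 158 160 159 160 158 158 156 158 157 156 157 155 156 160 185 218 222 219 211 190 165 137 142 156 143 126 114  95 132 154 153 154 155 156 154 154 153
161 159 159 159 158 157 156 155 157 156 157 155 156 157 179 218 221 220 215 198 173 143 130 146 155 153 153 153 154 156 155 154 154 154 156 155 154 154
159 157 158 159 159 157 155 153 154 154 154 156 157 167 201 220 221 217 202 181 153 132 142 153 153 154 153 153 155 155 154 153 154 154 154 153 
[... 1739 characters left out ...]
 159 158 156 157 157 156 155 156 156 156 155 155 156 156 155 154 154 154 153 156 156 155 157
158 158 156 156 157 156 158 206 224 191 148 133 159 158 158 157 158 157 155 153 153 155 155 155 155 156 156 157 155 154 154 158 156 156 156 156 156 157
155 155 156 155 155 156 161 179 187 169 142 150 158 157 155 157 158 157 152 150 151 154 154 154 154 155 156 157 155 155 155 157 158 158 156 156 154 154
155 156 156 156 154 155 156 151 158 145 140 155 158 157 157 157 159 157 153 152 153 153 154 153 154 156 156 155 156 156 155 153 154 155 155 156 156 155
156 155 156 158 154 155 154 157 158 157 154 157 158 159 158 157 156 157 156 157 157 157 156 155 154 155 157 157 156 155 156 156 154 154 153 155 157 158
```

```bash
python3 ax4.py $(ls -t pics/t27*side.png|head -1) "(148,152)" "(156,161)" 36.4 "[.4502,-.2832,.2662]" "(434.5,-.72)"
```

```text
slope [ -0.69 430.61 432.66 439.61 437.87] n 21 sd 0.12220307353980303
 side 1 [ -0.68 430.58 432.52]
 side 3 [ -0.71 439.65 438.04]
tilt 25.095780766721195 per .02: 25.922362697736748
```

>>> send_rows([
  [255,0,0,0,-0.06],
  [255,0,0,0,-0.12],
  [255,0,0,0,-0.12],
  [255,0,0,0,-0.12],
  [255,0,0,0,-0.12],
  [255,0,0,0,-0.12],
  [255,0,0,0,-0.12],
  [255,0,0,0,-0.12],
  [255,0.005,0.005,0,-0.0966],
  [255,0.012,0.013,0,0],
  [255,0.018,0.02,0,0],
  [255,0.02,0.022,0,0],
  [255,0.02,0.022,0,0],
  [255,0.02,0.022,0,0],
  [255,0.02,0.022,0,0],
  [255,0.018,0.02,0,0],
  [255,0.012,0.013,0,0],
  [255,0.004,0.005,0,0],
  [255,0,0,0,0],
  [255,0,0,0,0],
])

```text
time_s: 29.13
position: [0.6051, -0.1257, 0.2606]
tcp_rot: [[-0.059, 0.998, -0.002], [0.998, 0.059, -0.0], [-0.0, -0.002, -1.0]]
force: [-0.5, 0.0, -1.8]
opening: 0.273
grasp_force: 30.0
```

Run:
```python
from h import *
go(.602,-.1287,.2036,93.5)
np.set_printoptions(precision=2,suppress=True)
s=read_state();R=np.array(s['tcp_rot']);G=np.array(s['position'])+[0,0,.005]
print(project('side',[G+.050*R[:,0]-[0,0,.0865]]),project('top',[G+.050*R[:,0]-[0,0,.0865]]))
for n in('side','top'): shot(n,n+'7')
a=cv2.imread('pics/side7.png');b=cv2.imread('pics/top7.png')
cv2.imwrite('pics/c7.png',np.hstack([cv2.resize(a[150:250,285:385],(400,400),interpolation=cv2.INTER_CUBIC),cv2.resize(b[190:270,310:390],(400,400),interpolation=cv2.INTER_CUBIC)]))
```

```text
t 29.13 pos [ 0.6051 -0.1257  0.2606] yaw 93.41 zc [-0.002 -0.    -1.   ] open 0.273 gf 30.0 F [-0.51  0.05 -1.8 ]
tool shift [-0.0028 -0.0032  0.057 ] turn -0.0016
[[334.92 188.41]] [[354.25 227.51]]
```

View pics/c7.png

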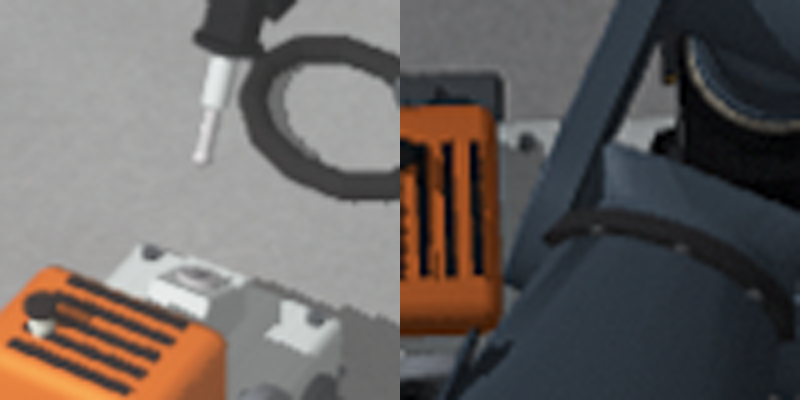

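Run:
```python
from h import *
from scipy.optimize import least_squares
np.set_printoptions(precision=4,suppress=True)
b=np.array([.6,.4])
p=cv2.imread('pics/side7.png').min(2).astype(float); print('rows from v=184, u=328'); print(p[184:194,328:344].astype(int))
print('mark side corr',plane('side',[np.array([335.18,218.48])-b],.105),'top',plane('top',[(350.99,234.4)],.105))
```

```text
rows from v=184, u=328
[[164 164 165 165 165 165 174 204 204 169 144 159 168 169 166 165]
 [165 165 164 164 166 165 181 207 199 158 142 159 166 166 164 164]
 [167 166 163 163 163 164 193 211 193 146 145 162 166 166 165 163]
 [166 166 165 163 164 169 201 209 185 142 152 165 166 166 164 163]
 [164 164 164 163 163 188 221 217 181 145 154 165 165 163 162 162]
 [162 164 163 163 164 197 219 209 174 140 153 163 161 160 162 162]
 [163 163 163 164 165 174 184 178 151 136 153 162 162 163 163 163]
 [162 164 164 164 164 162 157 152 150 154 160 162 164 164 163 164]
 [164 166 165 164 164 165 159 156 161 163 162 160 162 163 165 163]
 [166 167 166 162 162 163 163 162 163 162 162 162 164 164 165 165]]
mark side corr [[ 0.5983 -0.0692  0.105 ]] top [[ 0.5998 -0.0707  0.105 ]]
```

Run:
```python
from h import *
from scipy.optimize import least_squares
np.set_printoptions(precision=4,suppress=True)
def X(yaw): y=np.radians(yaw); return np.array([np.cos(y),np.sin(y),0]),np.array([np.sin(y),-np.cos(y),0])
V=[(36.4,np.array([.4502,-.2832,.2662]),(424.6,162.3)),(93.41,np.array([.6051,-.1257,.2656]),(334.7,188.6))]
f=lambda q:np.r_[np.concatenate([project('side',[G+q[0]*X(y)[0]+q[2]*X(y)[1]-[0,0,q[1]]])[0]-uv for y,G,uv in V]),q[2]/.002]
r=least_squares(f,[.05,.0865,0],x_scale=.01,diff_step=1e-3); print('L,D,w of ball centre',r.x,'res px',r.fun)
L,D,w=r.x; L+=.005*np.sin(np.radians(25)); D+=.005*np.cos(np.radians(25))
yaw=93.5; n=np.array([np.sin(np.radians(25))*np.sin(np.radians(3.5)),-np.sin(np.radians(25))*np.cos(np.radians(3.5)),np.cos(np.radians(25))])
for h in(.015,.0,-.008):
    tip=np.array([.599,-.070,.105])+h*n; T=tip-L*X(yaw)[0]-w*X(yaw)[1]+[0,0,D-.005]; print(h,'TCP',T)
    go(*T,yaw)
```

```text
L,D,w of ball centre [0.0492 0.0869 0.0004] res px [-0.3072  0.2938  0.2415 -0.3267  0.2218]
0.015 TCP [ 0.6021 -0.1275  0.2051]
t 29.23 pos [ 0.6048 -0.1263  0.2609] yaw 93.3 zc [-0.001 -0.    -1.   ] open 0.273 gf 30.0 F [-0.16 -0.3  -1.07]
tool shift [-0.001  -0.0027  0.0558] turn -0.0034
0.0 TCP [ 0.6017 -0.1212  0.1915]
t 29.23 pos [ 0.6048 -0.1263  0.2609] yaw 93.3 zc [-0.001 -0.    -1.   ] open 0.273 gf 30.0 F [-0.16 -0.3  -1.07]
tool shift [ 0.0053 -0.0027  0.0694] turn -0.0034
-0.008 TCP [ 0.6015 -0.1178  0.1842]
t 29.23 pos [ 0.6048 -0.1263  0.2609] yaw 93.3 zc [-0.001 -0.    -1.   ] open 0.273 gf 30.0 F [-0.16 -0.3  -1.07]
tool shift [ 0.0087 -0.0027  0.0767] turn -0.0034
```

>>> send_rows([
  [255,0,-0.001,0.006,-0.003],
  [255,-0.001,-0.0017,0.01,0],
  [255,0,0,0.012,0],
  [255,0,0,0.012,0],
  [255,0,0,0.009,0],
  [255,0,0,0.005,0],
  [255,0,0,0.002,0],
  [255,0,0,0,0],
  [255,0,0,0,0],
])

```text
time_s: 29.98
position: [0.6033, -0.1267, 0.2053]
tcp_rot: [[-0.061, 0.998, 0.001], [0.998, 0.061, -0.0], [-0.0, 0.001, -1.0]]
force: [-0.1, 0.4, -1.7]
opening: 0.277
grasp_force: 30.0
```

Run:
```python
from h import *
np.set_printoptions(precision=4,suppress=True)
go(.6017,-.1212,.1915,93.5)
s=read_state();R=np.array(s['tcp_rot']);G=np.array(s['position'])+[0,0,.005]
q=project('side',[G+.0492*R[:,0]+.0004*R[:,1]-[0,0,.0869]])[0];print('pred ball',q+[.6,.4])
p=shot('side','side8')[0].min(2); u,v=q.astype(int); print(u-9,v-7); print(p[v-7:v+14,u-9:u+12])
```

```text
t 29.98 pos [ 0.6033 -0.1267  0.2053] yaw 93.52 zc [ 0.001 -0.    -1.   ] open 0.277 gf 30.0 F [-0.09  0.39 -1.71]
tool shift [ 0.0056 -0.0013  0.0138] turn 0.0004
pred ball [336.4194 209.2778]
326 201
[[163 167 167 167 168 167 167 167 166 166 186 209 198 153 151 164 165 166
  165 166 166]
 [167 169 168 169 168 168 168 168 166 155 191 213 191 147 154 166 166 165
  166 165 166]
 [168 169 169 168 169 168 168 168 167 159 200 211 180 141 153 167 168 168
  167 165 164]
 [169 169 168 168 166 167 168 168 168 174 205 206 169 143 157 166 166 167
  167 165 164]
 [168 170 170 170 169 167 167 168 168 185 208 200 157 137 157 166 165 165
  166 165 165]
 [168 171 172 171 168 168 166 168 169 199 214 193 150 147 163 166 163 164
  163 165 166]
 [168 170 170 170 168 167 166 168 170 204 213 183 143 154 167 164 163 163
  165 165 166]
 [169 169 169 168 169 167 165 166 197 215 208 171 138 153 165 165 163 165
  165 166 165]
 [168 168 168 168 169 167 164 157 201 227 216 171 141 153 164 165 167 165
  164 164 163]
 [168 170 169 169 167 165 164 161 191 215 201 162 145 157 164 166 167 166
  164 165 164]
 [168 16
[... 271 characters left out ...]
1 194 180 179 193 193 180 173 168 167 168 169 169 166 166 166
  164 163 163]
 [210 210 212 211 202 201 207 207 200 196 190 180 170 168 167 167 167 166
  163 162 163]
 [211 210 202 192 179 177 181 178 177 188 193 195 190 183 178 170 166 165
  164 163 164]
 [201 185 173 165 150 143 146 135 133 146 157 164 183 197 199 193 177 167
  165 163 164]
 [170 160 155 179 174 147 137 127 112 103 112 129 152 165 194 204 198 193
  188 177 165]
 [156 155 155 178 197 187 162 139 127 123 125 133 137 137 154 165 164 192
  205 197 176]
 [189 159 153 163 182 197 198 190 175 162 153 142 137 132 134 130 158 196
  206 190 155]
 [224 217 199 169 161 172 181 184 185 177 163 147 131 128 142 146 161 171
  177 157 132]]
```

>>> send_rows([
  [255,0.0015,-0.0006,0.003,0],
  [255,0.0015,-0.0007,0.0035,0],
  [255,0.0015,0,0.0035,0],
  [255,0.0008,0,0.002,0],
  [255,0,0,0,0],
  [255,0,0,0,0],
])

```text
time_s: 30.53
position: [0.6014, -0.1211, 0.1928]
tcp_rot: [[-0.062, 0.998, -0.0], [0.998, 0.062, 0.0], [0.0, -0.0, -1.0]]
force: [0.0, 0.3, -2.1]
opening: 0.274
grasp_force: 30.0
```

```bash
cat > chk.py <<'E'
from h import *
np.set_printoptions(precision=4,suppress=True)
go(.6015,-.1178,.1842,93.5)
F=[read_state()['force']]
for i in range(4): p=shot('side','side9')[0].min(2); F.append(read_state()['force'])
print('F mean',np.mean(F,0))
print('from u=326 v=205'); print(p[205:224,326:346])
E
python3 chk.py
```

```text
t 30.53 pos [ 0.6014 -0.1211  0.1928] yaw 93.54 zc [-0.  0. -1.] open 0.274 gf 30.0 F [ 0.01  0.3  -2.12]
tool shift [0.0033 0.0004 0.0086] turn 0.0008
F mean [-0.1095  0.0093 -1.4634]
from u=326 v=205
[[168 170 171 170 170 167 168 168 168 166 208 217 184 145 153 166 165 165
  166 165]
 [168 171 171 171 170 168 167 168 171 170 203 211 181 141 152 166 163 163
  164 165]
 [169 171 171 170 168 168 167 167 170 177 206 206 169 144 158 165 164 164
  165 165]
 [169 169 170 169 169 167 166 166 169 187 209 201 156 137 157 166 164 164
  166 166]
 [169 170 168 169 168 167 165 166 169 197 213 194 149 143 160 166 167 166
  164 163]
 [169 169 170 170 168 165 165 166 170 202 213 184 143 151 165 166 166 167
  165 164]
 [169 169 169 169 169 168 165 167 171 204 207 173 145 156 166 166 166 167
  168 166]
 [146 153 163 167 166 167 167 167 180 208 203 160 143 161 170 169 168 168
  168 167]
 [172 184 165 157 161 172 176 171 197 214 195 152 151 169 172 170 169 168
  168 166]
 [203 208 202 196 181 180 194 210 217 214 187 147 155 169 168 167 167 166
  165 164]
 [210 211 213 211 202 201 208 216 225 219 188 147 154 168 168 167 167 167
  164 163]
 [211 210 202 192 180 178 180 180 205 207 176 145 171 183 178 171 166 166
  164 164]
 [201 186 173 165 151 144 145 136 150 153 142 136 171 196 174 153 157 163
  165 164]
 [171 160 155 180 174 148 137 126 114 106 109 117 135 154 145 135 140 145
  150 163]
 [156 156 155 180 198 188 162 140 128 123 125 127 128 129 130 131 132 167
  186 191]
 [189 160 154 162 181 198 199 191 174 163 152 143 136 132 134 130 159 196
  206 191]
 [225 217 199 169 160 172 181 185 185 178 164 147 131 128 143 145 161 169
  177 157]
 [232 233 228 223 216 192 163 158 166 165 160 153 147 145 151 148 140 132
  136 129]
 [233 233 233 234 232 225 217 198 168 155 155 154 155 146 138 132 126 124
  124 123]]
```

>>> send_rows([
  [255,0.0004,0,0.001,0],
  [255,0.0004,0,0.001,0],
  [255,0.0005,0,0.001,0],
  [255,0.0005,0,0.001,0],
  [255,0.0005,0,0.001,0],
  [255,0,0,0,0],
  [255,0,0,0,0],
])

```text
time_s: 31.32
position: [0.6015, -0.1192, 0.1882]
tcp_rot: [[-0.062, 0.998, 0.0], [0.998, 0.062, -0.0], [-0.0, 0.0, -1.0]]
force: [0.7, 0.3, 0.3]
opening: 0.273
grasp_force: 30.0
```

```bash
python3 chk.py
```

```text
t 31.32 pos [ 0.6015 -0.1192  0.1882] yaw 93.54 zc [ 0. -0. -1.] open 0.273 gf 30.0 F [0.67 0.27 0.32]
tool shift [0.0014 0.0001 0.004 ] turn 0.0006
F mean [-0.036  -0.49    0.1801]
from u=326 v=205
[[169 169 171 170 169 167 167 168 170 208 227 226 214 189 153 142 158 166
  166 165]
 [168 170 172 171 168 168 167 168 170 186 218 221 201 172 148 153 163 163
  165 165]
 [169 171 170 170 169 167 167 168 170 176 209 211 177 154 156 164 164 163
  165 165]
 [169 169 169 168 169 167 165 167 169 185 210 202 158 143 160 165 165 164
  166 167]
 [169 169 169 168 169 167 165 167 169 199 214 195 150 146 162 165 166 166
  164 164]
 [169 168 171 170 168 166 165 166 167 201 213 187 144 151 164 165 166 166
  165 164]
 [168 169 169 169 169 167 166 166 167 202 209 175 147 157 167 166 165 167
  168 167]
 [145 153 164 168 167 168 168 168 179 207 206 163 145 162 171 169 167 169
  169 169]
 [172 184 165 158 162 172 175 171 208 218 198 151 150 168 172 170 168 167
  166 166]
 [205 208 202 195 181 181 194 186 212 216 190 147 154 169 169 167 167 166
  165 163]
 [211 211 214 212 202 202 208 204 213 211 179 146 156 168 169 168 168 166
  164 162]
 [210 211 202 193 180 177 180 202 226 219 176 154 175 183 179 170 167 166
  164 164]
 [201 186 172 166 151 144 146 189 218 209 167 140 170 196 174 153 157 163
  166 164]
 [171 160 156 179 175 149 138 156 171 168 140 114 133 154 145 135 140 145
  149 163]
 [155 156 155 180 198 188 162 142 141 143 134 128 129 130 130 131 133 168
  186 191]
 [189 160 155 162 181 197 199 191 175 163 152 141 136 132 134 130 160 197
  207 191]
 [224 218 201 170 161 173 180 185 185 178 164 146 131 128 142 145 162 170
  178 157]
 [233 233 228 223 216 192 163 158 167 166 160 153 147 145 152 148 140 133
  137 130]
 [233 233 233 234 232 224 217 199 167 155 154 155 155 146 139 132 126 123
  123 123]]
```

>>> send_rows([
  [255,-0.0007,0,-0.0014,0],
  [255,-0.0006,0,-0.0013,0],
  [255,-0.0014,0,0.0006,0],
  [255,0,0,0,0],
  [255,0.0004,0,0.0009,0],
  [255,0.0004,0,0.0009,0],
  [255,0.0004,0,0.0009,0],
  [255,0.0004,0,0.0009,0],
  [255,0.0004,0,0.0009,0],
  [255,0.0004,0,0.0009,0],
  [255,0.0004,0,0.0009,0],
  [255,0.0004,0,0.0009,0],
  [255,0.0004,0,0.0009,0],
  [255,0.0003,0,0.0006,0],
  [255,0,0,0,0],
  [255,0,0,0,0],
  [255,0,0,0,0],
])

```text
time_s: 32.93
position: [0.6013, -0.1179, 0.1816]
tcp_rot: [[-0.062, 0.998, 0.0], [0.998, 0.062, -0.0], [-0.0, 0.0, -1.0]]
force: [-0.8, -0.7, 2.5]
opening: 0.276
grasp_force: 30.0
```

```bash
python3 chk.py
```

```text
t 32.93 pos [ 0.6013 -0.1179  0.1816] yaw 93.53 zc [ 0. -0. -1.] open 0.276 gf 30.0 F [-0.82 -0.71  2.51]
tool shift [ 0.      0.0002 -0.0026] turn 0.0005
F mean [-0.5121 -0.887   2.3822]
from u=326 v=205
[[169 171 171 171 170 167 167 168 168 212 229 229 220 200 165 138 155 167
  166 165]
 [169 171 173 171 170 169 168 169 175 216 230 227 216 193 156 142 157 164
  164 165]
 [170 171 171 169 169 168 167 169 187 220 230 225 213 185 148 144 159 164
  165 166]
 [170 170 170 168 170 167 165 167 184 216 227 223 207 178 144 150 163 164
  166 166]
 [169 170 169 169 168 168 166 166 173 197 219 216 187 163 146 157 167 166
  164 163]
 [168 169 171 170 168 166 165 168 169 209 219 201 159 153 159 163 166 167
  165 165]
 [169 170 169 169 169 167 167 168 165 208 217 191 148 152 167 166 166 167
  169 166]
 [145 153 163 167 166 168 167 168 165 202 212 181 146 158 171 169 168 170
  169 168]
 [172 185 166 158 163 173 175 170 175 206 207 169 147 163 173 171 169 168
  167 168]
 [204 208 202 195 181 181 194 193 194 210 201 157 150 166 169 167 167 166
  165 164]
 [211 211 214 212 203 201 208 206 208 212 193 150 153 167 169 168 167 166
  163 163]
 [211 212 203 192 181 178 181 190 218 220 193 147 167 184 178 171 167 166
  165 164]
 [201 186 172 166 151 145 146 157 202 211 183 138 166 197 175 153 157 162
  165 164]
 [172 160 157 181 175 149 138 135 165 174 147 117 133 153 144 137 140 177
  189 177]
 [155 157 157 180 200 189 164 141 143 145 134 127 128 130 131 131 133 185
  205 198]
 [190 161 155 163 183 198 199 190 175 163 153 143 135 133 135 130 160 197
  208 191]
 [225 218 201 170 162 173 182 185 184 178 164 148 132 129 142 146 161 171
  177 158]
 [233 233 229 223 217 193 164 159 167 165 161 155 147 146 152 148 140 134
  137 130]
 [233 233 233 234 233 225 217 198 168 154 156 155 155 146 139 133 126 124
  124 124]]
```

>>> send_rows([
  [255,-0.0002,0,-0.0004,0],
  [255,0,0,0,0],
  [255,0,0,0,0],
  [255,0,0,0,0],
  [255,0,0,0,0],
  [255,0,0,0,0],
])

```text
time_s: 33.63
position: [0.6013, -0.118, 0.1819]
tcp_rot: [[-0.062, 0.998, 0.0], [0.998, 0.062, 0.0], [-0.0, 0.0, -1.0]]
force: [-0.3, -0.9, 1.6]
opening: 0.273
grasp_force: 30.0
```

Run:
```python
from h import *
np.set_printoptions(precision=4,suppress=True)
go(.6013,-.1179,.182,93.5); print(read_state()['qvel'])
F=[]
for i in range(4): p,d=shot('side','sideA'); F.append(read_state()['force'])
P=cloud('side',d);x,y,z=P[...,0],P[...,1],P[...,2]; m=(abs(x-.43)<.06)&(abs(y-.292)<.05)&(z>.195)&(z<.22); print(np.mean(F,0),'tab on bar',m.sum(),P[m].mean(0))
print(hand_in())
```

```text
t 33.63 pos [ 0.6013 -0.118   0.1819] yaw 93.53 zc [ 0.  0. -1.] open 0.273 gf 30.0 F [-0.29 -0.85  1.63]
tool shift [ 0.0001  0.     -0.0001] turn 0.0005
[-0.0018 -0.0367 -0.0325  0.0491 -0.0156 -0.0841]
[-0.4056 -0.8673  2.8926] tab on bar 202 [0.4284 0.294  0.2036]
the job is handed in; nothing more can be done
None
```

Job handed in at about 34 s: the guard hangs level on the bar, and the probe, pivoted to about 25° in the grip, is held with its tip on the pad's centre (within roughly 1–2 mm by camera) and the plunger in an estimated 8–9 mm of its 16 mm stroke.

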